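Fit the interlocking tube blocks into the block mixer and clamp them

TASK

Set up the block mixer: swing its clamp lever open, then fit every tube block that lies on the cart into the well, each in the one bay and the one way round in which its key notch takes the rib and its edges interlock with its neighbours, so that it drops flush with the rim. When all are down, swing the lever fully shut so that the rail pushes the blocks against the stop wall, then press the start key down and let go. Leave the other things on the cart where they are.

Things in the scene. Friction and masses are not known exactly. Their poses are not given: they have to be found in the camera images.
- mixer: White bench-top block mixer, fixed on the cart, 128 (x) x 244 (y) x 54 mm high; place and turn vary. Origin: centre of underside; x from its front (control strip, top 46 mm up) to its back, y to its left. On top an open well (floor 30 mm, rim 54 mm up): stop wall at the back, end walls, sliding steel clamp rail at the front, five 44 mm bays in a row without partitions, one key rib each.
- block_0_post (a point): Centre of the black lifting post (18 x 18 x 24 mm, the grip; faces along block x, y) on the middle of loose tube block 0, aluminium, 24 mm high, 54 (x) x 42 mm plus tongues, 160 g. Point 36 mm above the underside. +x: its back edge, with the key notch (14 mm wide and deep). T: +y edge has a tongue 20 mm wide, 7 mm long; -y edge straight; notch centre at y -8 mm. Fits only bay_0, one way round.
- bay_0 (a point): Where the post centre of block 0 lies when it is down on the well floor, top level with the rim, and against the stop wall, block axes along this point's (= the mixer's): bay at the right end (-y), mixer (0.026, -0.088, 0.066). Its key rib (10 mm wide, 11 mm out of the stop wall, full height) is at mixer y = -96 mm. With the clamp open a block has 7 to 8 mm of play towards the front, shut 0.8 mm.
- block_1_post (a point): Centre of the black lifting post (18 x 18 x 24 mm, the grip; faces along block x, y) on the middle of loose tube block 1, aluminium, 24 mm high, 54 (x) x 42 mm plus tongues, 160 g. Point 36 mm above the underside. +x: its back edge, with the key notch (14 mm wide and deep). -y edge has a recess 26 mm wide, 7 mm deep; on the +y side the front third juts out 12 mm; notch centre at y -4 mm. Fits only bay_1, one way round.
- bay_1 (a point): Where the post centre of block 1 lies when it is down on the well floor, top level with the rim, and against the stop wall, block axes along this point's (= the mixer's): second bay from the right, mixer (0.026, -0.044, 0.066). Its key rib (10 mm wide, 11 mm out of the stop wall, full height) is at mixer y = -48 mm. Along the row each block has about 1.2 mm of play to each side.
- block_2_post (a point): Centre of the black lifting post (18 x 18 x 24 mm, the grip; faces along block x, y) on the middle of loose tube block 2, aluminium, 24 mm high, 54 (x) x 42 mm plus tongues, 160 g. Point 36 mm above the underside. +x: its back edge, with the key notch (14 mm wide and deep). On the -y side the rear two thirds jut out 12 mm; +y edge has a tongue 20 mm wide, 7 mm long; notch centre at y +4 mm. Fits only bay_2, one way round.
- bay_2 (a point): Where the post centre of block 2 lies when it is down on the well floor, top level with the rim, and against the stop wall, block axes along this point's (= the mixer's): middle bay, mixer (0.026, 0.0, 0.066). Its key rib (10 mm wide, 11 mm out of the stop wall, full height) is at mixer y = 4 mm. Tongues and steps have 2 mm of play or more in x.
- block_3_post (a point): Centre of the black lifting post (18 x 18 x 24 mm, the grip; faces along block x, y) on the middle of loose tube block 3, aluminium, 24 mm high, 54 (x) x 42 mm plus tongues, 160 g. Point 36 mm above the underside. +x: its back edge, with the key notch (14 mm wide and deep). I: -y and +y edges each have a recess 26 mm wide, 7 mm deep; notch in the middle. Fits only bay_3, one way round.
- bay_3 (a point): Where the post centre of block 3 lies when it is down on the well floor, top level with the rim, and against the stop wall, block axes along this point's (= the mixer's): second bay from the left, mixer (0.026, 0.044, 0.066). Its key rib (10 mm wide, 11 mm out of the stop wall, full height) is at mixer y = 44 mm. A rib has 1.8 mm of play on each side in its notch.
- block_4_post (a point): Centre of the black lifting post (18 x 18 x 24 mm, the grip; faces along block x, y) on the middle of loose tube block 4, aluminium, 24 mm high, 54 (x) x 42 mm plus tongues, 160 g. Point 36 mm above the underside. +x: its back edge, with the key notch (14 mm wide and deep). T: -y edge has a tongue 20 mm wide, 7 mm long (near mirror image of block 0); +y edge straight; notch centre at y +9 mm. Fits only bay_4, one way round.
- bay_4 (a point): Where the post centre of block 4 lies when it is down on the well floor, top level with the rim, and against the stop wall, block axes along this point's (= the mixer's): bay at the left end (+y), mixer (0.026, 0.088, 0.066). Its key rib (10 mm wide, 11 mm out of the stop wall, full height) is at mixer y = 97 mm. Block tops are level with the rim when down.
- lever (a joint): Clamp lever, rad: 0 = shut (along the control strip, pointing to mixer +y), 1.5 = open end stop (sticks out of the front, -x). Turns about a vertical axis, anticlockwise from above to open; moves the rail 5 mm per rad (back as it opens) and stays where left (about 2 N at its post). Found shut: then no block goes in. Shutting it pushes the blocks against the stop wall.
- lever_post (a point): Middle of the upright black round post on the lever's end (15 mm across, 24 mm tall, its top 12 mm above this point), 65 mm above the cart, to be pinched or pushed. Moves on a circle of 70 mm radius round lever_pivot.
- lever_pivot (a point): Point on the lever's vertical axis, at the height of lever_post.
- start (a joint): Start key, m: 0 = up, 0.005 = fully pressed; springs back; about 5 N.
- start_top (a point): Centre of the top of the round black start key (16 mm across) at the left end of the control strip, 58 mm above the cart; pressed straight down.
- bottle: Bystander: wash bottle, 206 mm tall, at the front left, origin at its underside. Leave it where it is.
- slide_case: Bystander: closed slide box 74 x 84 x 35 mm at the front left, origin at its underside. Leave it where it is.
- timer: Bystander: flat timer 44 x 60 x 16 mm at the front, origin at its underside. Leave it where it is.
- dish: Bystander: shut petri dish, 63 mm, 15 mm high, standing among the blocks, origin at its underside. Leave it where it is.
- strips: Bystander: bottle with white cap, 33 mm, 63 mm tall, at the front, origin at its underside. Leave it where it is.
- vial: Bystander: small bottle 21 mm wide, 49 mm tall, at the front, origin at its underside. Leave it where it is.
- pad: Bystander: pad of notes 40 x 40 x 11 mm at the front right, origin at its underside. Leave it where it is.
- marker: Bystander: marker 135 mm long lying at the front left, origin at its underside. Leave it where it is.

How it is judged:
On the way, in this order (a step that is already met when the one before it is completed fails the run):
1. the clamp lever is swung open (beyond 1.2 rad) (value of joint lever above 1.2 rad), for 0.2 s.
2. every block present lies flush in its own bay (z of block_0_post in the frame of bay_0 between -0.003 and 0.002 m and y of block_0_post in the frame of bay_0 between -0.004 and 0.004 m and x of block_0_post in the frame of bay_0 between -0.0095 and 0.0015 m and angle between the x axis of block_0_post and the x axis of bay_0, either way round below 0.12 rad and angle between each of block_0_post, block_1_post, block_2_post, block_3_post, block_4_post's own z axis and vertical below 0.05 rad and linear speed of each of block_0, block_1, block_2, block_3, block_4 below 0.02 m/s and z of block_1_post in the frame of bay_1 between -0.003 and 0.002 m and y of block_1_post in the frame of bay_1 between -0.004 and 0.004 m and x of block_1_post in the frame of bay_1 between -0.0095 and 0.0015 m and angle between the x axis of block_1_post and the x axis of bay_1, either way round below 0.12 rad and z of block_2_post in the frame of bay_2 between -0.003 and 0.002 m and y of block_2_post in the frame of bay_2 between -0.004 and 0.004 m and x of block_2_post in the frame of bay_2 between -0.0095 and 0.0015 m and angle between the x axis of block_2_post and the x axis of bay_2, either way round below 0.12 rad and z of block_3_post in the frame of bay_3 between -0.003 and 0.002 m and y of block_3_post in the frame of bay_3 between -0.004 and 0.004 m and x of block_3_post in the frame of bay_3 between -0.0095 and 0.0015 m and angle between the x axis of block_3_post and the x axis of bay_3, either way round below 0.12 rad and z of block_4_post in the frame of bay_4 between -0.003 and 0.002 m and y of block_4_post in the frame of bay_4 between -0.004 and 0.004 m and x of block_4_post in the frame of bay_4 between -0.0095 and 0.0015 m and angle between the x axis of block_4_post and the x axis of bay_4, either way round below 0.12 rad), for 0.2 s.
3. the lever is shut (below 0.1 rad) with every block flush and within 2.5 mm of the stop wall (all of step 2 and value of joint lever below 0.1 rad and y of block_0_post in the frame of bay_0 between -0.003 and 0.003 m and x of block_0_post in the frame of bay_0 above -0.0025 m and angle between the x axis of block_0_post and the x axis of bay_0, either way round below 0.07 rad and y of block_1_post in the frame of bay_1 between -0.003 and 0.003 m and x of block_1_post in the frame of bay_1 above -0.0025 m and angle between the x axis of block_1_post and the x axis of bay_1, either way round below 0.07 rad and y of block_2_post in the frame of bay_2 between -0.003 and 0.003 m and x of block_2_post in the frame of bay_2 above -0.0025 m and angle between the x axis of block_2_post and the x axis of bay_2, either way round below 0.07 rad and y of block_3_post in the frame of bay_3 between -0.003 and 0.003 m and x of block_3_post in the frame of bay_3 above -0.0025 m and angle between the x axis of block_3_post and the x axis of bay_3, either way round below 0.07 rad and y of block_4_post in the frame of bay_4 between -0.003 and 0.003 m and x of block_4_post in the frame of bay_4 above -0.0025 m and angle between the x axis of block_4_post and the x axis of bay_4, either way round below 0.07 rad), for 0.2 s.
4. the start key is pressed (more than 3.5 mm) (value of joint start above 0.0035 m), for 0.05 s.
At the end, for the whole second after the job is handed in: Every block present is fully down in its own bay (height within 2 to 3 mm, 3 mm along the row, 4 degrees, level to 3 degrees) and within 2.5 mm of the stop wall, at rest, the lever is shut (below 0.1 rad) and the start key is up again (all of step 3 and value of joint start below 0.002 m); the robot touches nothing.
It fails at once if a bystander is shoved more than 60 mm (distance of any of bottle, slide_case, timer, dish, strips, vial, pad, marker from where it was at the start of the episode above 0.06 m).
It fails at once if a bystander is knocked over (angle between any of bottle, slide_case, timer, dish, strips, vial, pad's own z axis and vertical above 0.7 rad).
Of block_0, block_1, block_2, block_3, block_4 only 4 to 5 are there at a start; the rules pass over those that are not, and their reading is None.
At some moment in a run one of block_0, block_1, block_2, block_3, block_4 may be knocked a few centimetres aside while the robot is not near it.
Once in a run the grip may slacken for a moment while it holds something.
It also fails if it takes over 210 s, if anything falls off the work surface, if the arm or the gripper's body presses on something with over 40 N, if the wrist force passes 120 N, or if a joint passes its speed limit or range.

ROBOT

A 7-joint arm with a two-finger parallel gripper is mounted at the origin on a cart in front of the work surface, level with it; the furniture and walls round the work are solid. World frame = base frame: x ahead of the robot, y to its left, z up, the work surface at z = 0. Lengths are in m, angles in rad, forces in N, time in s.
With the tool pointing down it reaches from about 0.4 to 0.875 m from the base axis. Payload 19.3 kg.
Tool frame: the origin (TCP) lies midway between the tips of the shut fingers; the grasp point (between the pads) lies 19 mm behind it (bot.pinch_z is the distance from the TCP to the grasp point, in m); z points along the fingers, y is the line along which they close (so a half turn about z gives the same grasp; the last joint's range is limited). The gripper opens to 85 mm and grips with 20 to 120 N. Pads are 22 mm wide; open, the fingers measure 114 mm over their backs; the gripper's body (76 mm by 85 mm) begins 54 mm behind the grasp point. The pads swing forward as they close: fully open they stand 13 mm farther back than shut.
Start: joints at [1.184, 0.521, -0.036, 1.599, 0.021, 1.021, -0.113], TCP at [0.195, -0.594, 0.231] pointing down, gripper open.
Joint ranges: [-2.91, 2.91], [-0.3, 2.13], [-1.5, 1.42], [0.17, 2.43], [-1.26, 4.41], [0.16, 1.93], [-2.52, 2.52]. Speed limits (rad/s): [1.89, 1.89, 2.39, 2.39, 3.01, 3.01, 3.01].

INTERFACE

Orientations are given as [roll, pitch, yaw] about the fixed x, y, z axes, in that order (R = Rz(yaw) Ry(pitch) Rx(roll)).
In Python, from workcell import observe, viewer, bot gives the robot as it stands. The module is installed in compiled form; this text tells all that it offers.
- The arm moves only by the tool play_rows, never from a script. Its argument "motion" is a list of rows, each a list of 7 numbers: the shift along the tool's x, y, z in cm, then the turn, a rotation vector about the tool's x, y, z in rad, then the opening, from -1 (shut) to 1 (fully open), so that 0 is half open. A call has exactly 5 rows; each row is the pose to reach, as a shift and turn from the pose commanded when the call began, along the tool's axes at that moment; what a row does not reach only later rows make up. A row lasts 1/10 s, in which the tool goes at most 50 mm and 8.59 degrees, less where a joint would pass 70% of its speed; a pose out of reach is approached as far as the arm can. A call with a gripper value outside its range is refused whole. The fingers move at their own pace and stop on an object; "squeeze" is the grip in N (left out, the last holds). Time passes only in rows, so rows that repeat a pose let the fingers close, or fill a call up. It gives the time, the measured TCP pose, the force, the opening and the grip force at its end, in the units of the state.
- observe(): the state, without advancing time (a new reading comes with each control period).
- viewer.grab_frame(name): name is "scene" or "top" or "wrist"; returns (picture, depth): 400x640x3 uint8, red, green, blue; 400x640 float32, m along the optical axis (not along the pixel's ray), 0 where there is no reading.
- viewer.camera_info(name): a dict with "fx", "fy", "cx", "cy" (pixels), "R" (3x3) and "t" (3): a world point X has camera coordinates R X + t. Camera axes: x right, y down, z forward; pixel columns grow to the right and rows downward; lengths in m; the calibration is good to about 2 mm. A picture is of the moment at which its call begins: read the wrist's pose just before it. camera_info takes no time and is no camera call; for the wrist camera it gives the pose at the moment of the call.
- bot.job_done(): hands the job in; it is judged then, once.
The state is a dict: "clock": time; "qpos": joint angles; "qd": joint speeds; "joint_efforts": joint torques, N m; "position": TCP position; "tool_rot": TCP orientation; "force": force on the tool from outside, world axes, zero at the start; "moment": the same for the moment, N m; "grip_width": finger opening in m; "finger_force": force on a finger pad.
Only numpy, scipy, OpenCV 4.12 (cv2) and the standard library are available. Lean on these libraries where they do the work, as an engineer would, in place of code of your own. Each camera call takes 0.05 s, during which the arm holds its last target. There are 200 camera calls.

## Working session

There is one attempt and no reset: what is moved stays moved. The work goes in short steps, Python scripts to look and compute and a tool call to move; the robot and the scene stay as the last step left them, time stands still between calls to the robot, and variables do not carry over. Pictures are saved under pics/ and viewed, at most 14 in all, crops included, and the job is handed in when it is done.

Besides the shell and the picture viewer there is one more tool, called after "Call:" as name(argument=value, ...) on one line, values as JSON. play_rows: Moves the arm, as the interface text tells. Its arguments: {"type":"object","properties":{"motion":{"type":"array"},"squeeze":{"type":"number"}},"required":["motion"]}

```bash
mkdir -p pics; cat > h.py <<'E'
import numpy as np, cv2
from workcell import observe, viewer, bot
def grab(n,f=None):
    ci=viewer.camera_info(n); p,d=viewer.grab_frame(n)
    if f: cv2.imwrite('pics/'+f,p[:,:,::-1])
    return p,d,ci
def world(d,ci):
    v,u=np.mgrid[:400,:640]
    c=np.stack([(u-ci['cx'])/ci['fx']*d,(v-ci['cy'])/ci['fy']*d,d],-1)
    return (c-ci['t'])@np.array(ci['R'])
E
python3 - <<'E'
from h import *
s=observe();print(s['clock'],s['position'],s['tool_rot'],bot.pinch_z)
for n in('scene','top'):
    p,d,ci=grab(n,n+'0.png');np.savez('pics/'+n+'0.npz',p=p,d=d,**ci);w=world(d,ci)
    print(n,np.array(ci['R']).round(2).tolist(),np.array(ci['t']).round(3),ci['fx'])
    print(-np.array(ci['R']).T@ci['t'])
E
```

```text
0.0 [ 0.19456168 -0.59358469  0.23069093] [-3.14040765e+00  8.35193336e-05  3.16741708e-01] 0.0187
scene [[0.58, 0.82, 0.02], [0.47, -0.31, -0.83], [-0.67, 0.49, -0.56]] [-0.377 -0.122  1.236] 419.2684461648108
[ 1.10379285 -0.33457392  0.59459594]
top [[0.03, -1.0, -0.0], [-1.0, -0.03, -0.05], [0.05, 0.0, -1.0]] [0.113 0.487 1.055] 472.40482692228
[0.42876059 0.12204933 1.07909913]
```

View pics/top0.png

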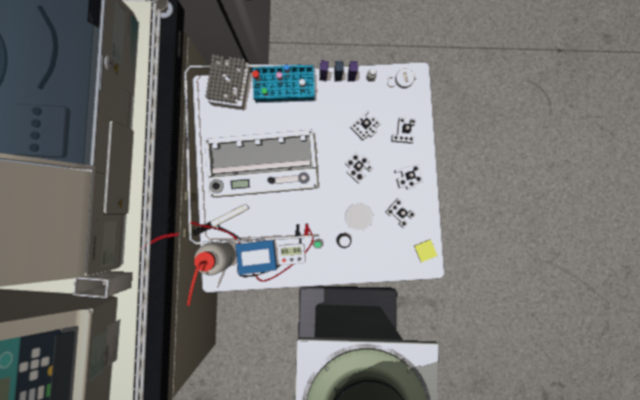

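View pics/scene0.png

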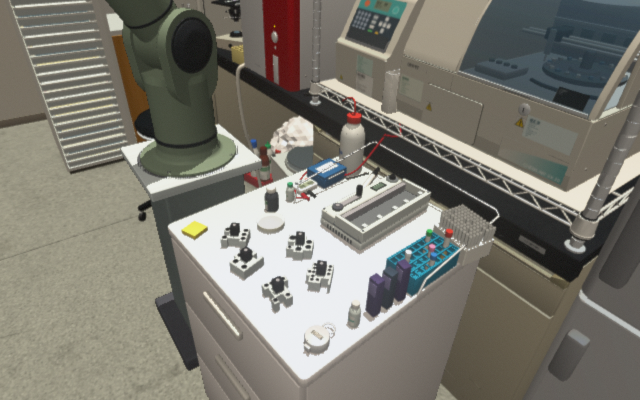

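The top view shows five blocks at about (365,124), (405,128), (358,166), (408,177) and (402,211), and the dish at (359,215). The mixer spans cols 208-318 and rows 133-193, with the start key near (216,186), the lever pivot near (304,178) and the lever post near (272,180).

```bash
cat >> h.py <<'E'
def go(x,y,z,yaw,cur=None):
    "tool-frame shift (cm), yaw turn about tool z, for vertical tool; yaw wrapped to nearest half-turn"
    from scipy.spatial.transform import Rotation as Ro
    s=observe()
    R=Ro.from_euler('xyz',s['tool_rot']).as_matrix()
    yc=np.arctan2(R[1,0],R[0,0]); 
    dy=(yaw-yc+np.pi/2)%np.pi-np.pi/2
    Rt=Ro.from_euler('xyz',[np.pi,0,yc+dy]).as_matrix()
    rv=Ro.from_matrix(R.T@Rt).as_rotvec()
    print('shift cm',(R.T@(np.array([x,y,z])-s['position'])*100).round(2),'rv',rv.round(3),'alt half turn',round(dy-np.sign(dy)*np.pi,2),'q7',round(s['qpos'][6],2))
E
python3 - <<'E'
from h import *
f=np.load('pics/top0.npz');p,d=f['p'],f['d'];ci={k:f[k] for k in('R','t','fx','fy','cx','cy')}
w=world(d,ci)
print('floor z',np.median(w[225:235,330:400,2]))
print('mask posts')
m=((w[...,2]>.036)&(w[...,2]<.056)).astype(np.uint8)
m[:, :325]=0; m[:105]=0;m[235:]=0
n,l,st,c=cv2.connectedComponentsWithStats(m)
for i in range(1,n):
    if st[i,4]>10: print(c[i].round(1),st[i,4],np.median(w[l==i],0).round(3),w[l==i].mean(0).round(3))
m=((w[...,2]>.044)&(w[...,2]<.062)).astype(np.uint8); m[:,:200]=0;m[:,325:]=0;m[:125]=0;m[200:]=0
pts=w[m>0][:,:2];r=cv2.minAreaRect((pts*1000).astype(np.float32));print('rect',r,'z',np.percentile(w[m>0][:,2],[5,50,95]))
m=(w[...,2]>.0625);m[:,:200]=0;m[:,325:]=0;m[:125]=0;m[200:]=0
print('high',m.sum(),np.argwhere(m)[:40].tolist(), w[m].mean(0))
cv2.imwrite('pics/c1.png',cv2.resize(p[100:235,200:440,::-1],None,fx=3.3,fy=3.3,interpolation=cv2.INTER_CUBIC))
go(.45,-.05,.35,0)
E
```

```text
floor z 4.497265012858908e-05
mask posts
[365.9 122.7] 74 [0.636 0.02  0.047] [0.636 0.02  0.047]
[407.  127.9] 76 [ 0.627 -0.071  0.047] [ 0.627 -0.071  0.046]
[358.4 165.2] 73 [0.542 0.035 0.047] [0.542 0.034 0.047]
[410.4 174.7] 76 [ 0.524 -0.08   0.047] [ 0.524 -0.08   0.046]
[402.6 212.8] 74 [ 0.44  -0.065  0.047] [ 0.44  -0.065  0.047]
rect ((541.0556640625, 248.07357788085938), (127.26797485351562, 237.66232299804688), 6.645310878753662) z [0.04457155 0.04946539 0.0560325 ]
high 75 [[130, 203], [133, 208], [133, 283], [136, 272], [138, 219], [138, 288], [140, 207], [141, 294], [142, 278], [148, 259], [148, 262], [149, 223], [149, 310], [149, 312], [154, 274], [154, 275], [154, 320], [155, 321], [157, 247], [160, 297], [162, 249], [162, 256], [163, 309], [166, 318], [172, 221], [174, 231], [175, 255], [176, 248], [177, 269], [177, 270], [177, 271], [177, 272], [178, 268], [178, 269], [178, 270], [178, 271], [178, 272], [178, 273], [179, 268], [179, 269]] [0.46865495 0.1770438  0.53066993]
shift cm [ 41.21 -43.71 -11.88] rv [-0.001  0.     0.317] alt half turn 2.82 q7 -0.11
```

View pics/c1.png

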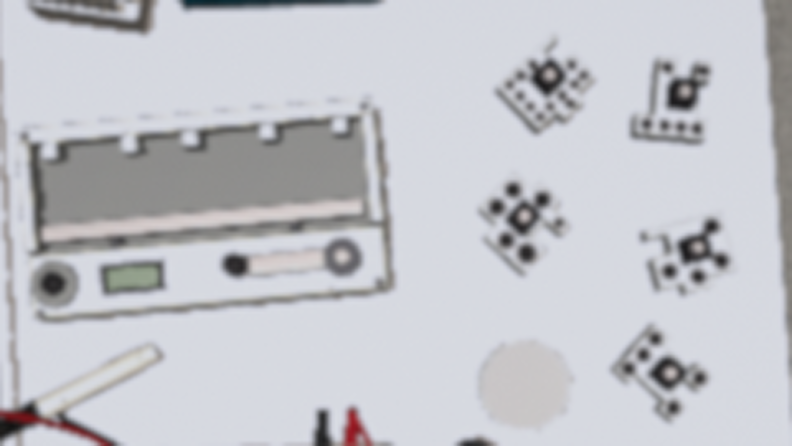

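Call:
play_rows(motion=[[2.75,-2.9,-0.8,0,0,0,1],[5.5,-5.8,-1.6,0,0,0,1],[8.2,-8.7,-2.4,0,0,0,1],[11,-11.6,-3.2,0,0,0,1],[13.7,-14.5,-4,0,0,0,1]])

```text
clock: 0.6
position: [0.2801, -0.4118, 0.2714]
tool_rot: [-3.141, 0.0, 0.317]
force: [1.8, -0.3, -0.7]
grip_width: 0.0852
finger_force: 0.0
```

Call:
play_rows(motion=[[2.75,-2.9,-0.8,0,0,0,1],[5.5,-5.8,-1.6,0,0,0,1],[8.2,-8.7,-2.4,0,0,0,1],[11,-11.6,-3.2,0,0,0,1],[13.7,-14.5,-4,0,0,0,1]])

```text
clock: 1.1
position: [0.365, -0.2314, 0.3116]
tool_rot: [3.142, 0.0, 0.317]
force: [1.1, -0.8, 0.8]
grip_width: 0.0854
finger_force: 0.0
```

Call:
play_rows(motion=[[2.75,-2.9,-0.8,0,0,0,1],[5.5,-5.8,-1.6,0,0,0,1],[8.2,-8.7,-2.4,0,0,0,1],[11,-11.6,-3.2,0,0,0,1],[13.7,-14.5,-4,0,0,0,1]])

```text
clock: 1.6
position: [0.4501, -0.051, 0.3516]
tool_rot: [3.142, 0.0, 0.317]
force: [0.2, 0.2, 0.5]
grip_width: 0.0851
finger_force: 0.0
```

```bash
python3 - <<'E'
from h import *
s=observe();print(s['clock'],s['position'],s['tool_rot'],s['force'])
p,d,ci=grab('wrist','w1.png');np.savez('pics/w1.npz',p=p,d=d,**ci)
print(np.array(ci['R']).round(2).tolist(),-np.array(ci['R']).T@ci['t'],ci['fx'])
go(.50,.21,.30,.116)
E
```

```text
1.6 [ 0.45005582 -0.0509701   0.35162136] [3.14150905e+00 6.27225727e-05 3.16609258e-01] [0.21941708 0.23834014 0.52278122]
[[0.31, -0.95, 0.0], [-0.91, -0.3, 0.29], [-0.28, -0.09, -0.96]] [ 0.52064687 -0.02799563  0.49504821] 348.76632403819804
shift cm [ 12.58 -22.69   5.35] rv [-0.002 -0.003  0.206] alt half turn 2.94 q7 -1.34
```

View pics/w1.png

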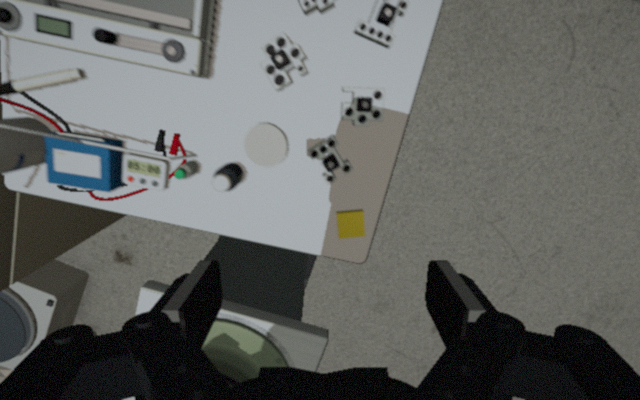

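The wrist camera looks back towards the base. The dish (266,144), two whole blocks and three partly cut blocks are visible. I'll move forward to see the mixer squarely.

```bash
python3 - <<'E'
from h import *
go(.61,.225,.26,.116)
E
```

```text
shift cm [ 23.47 -20.62   9.38] rv [-0.002 -0.003  0.206] alt half turn 2.94 q7 -1.34
```

Call:
play_rows(motion=[[2.4,-2.1,0.9,0,0,0,1],[4.8,-4.2,1.9,0,0,0,1],[7.2,-6.3,2.8,0,0,0,1],[9.4,-8.3,3.8,0,0,0,1],[11.7,-10.3,4.7,0,0,0,1]])

```text
clock: 2.15
position: [0.5291, 0.0828, 0.3036]
tool_rot: [-3.141, 0.001, 0.317]
force: [0.5, -0.6, 0.1]
grip_width: 0.0855
finger_force: 0.0
```

Call:
play_rows(motion=[[2.4,-2.1,0.9,0,0,0.04,1],[4.8,-4.2,1.9,0,0,0.08,1],[7.2,-6.3,2.8,0,0,0.12,1],[9.4,-8.3,3.8,0,0,0.16,1],[11.7,-10.3,4.7,0,0,0.2,1]])

```text
clock: 2.65
position: [0.6082, 0.217, 0.2563]
tool_rot: [3.141, 0.001, 0.115]
force: [0.0, -1.3, -0.7]
grip_width: 0.0852
finger_force: 0.0
```

Call:
play_rows(motion=[[0,0,0,0,0,0,1],[0,0,0,0,0,0,1],[0,0,0,0,0,0,1],[0,0,0,0,0,0,1],[0,0,0,0,0,0,1]])

```text
clock: 3.15
position: [0.608, 0.2154, 0.2578]
tool_rot: [3.141, -0.001, 0.116]
force: [0.3, -0.4, -0.4]
grip_width: 0.0852
finger_force: 0.0
```

```bash
python3 - <<'E'
from h import *
s=observe();print(s['clock'],s['position'],s['tool_rot'],s['force'])
p,d,ci=grab('wrist','w2.png');np.savez('pics/w2.npz',p=p,d=d,**ci)
w=world(d,ci)
m=((w[...,2]>.05)&(w[...,2]<.058)).astype(np.uint8); m[330:]=0
print(np.percentile(w[m>0],[1,50,99],axis=0).round(3))
r=cv2.minAreaRect((w[m>0][:,:2]*1000).astype(np.float32));print('rect',r)
m=((w[...,2]>.07)&(w[...,2]<.083)).astype(np.uint8); m[330:]=0
n,l,st,c=cv2.connectedComponentsWithStats(m)
for i in range(1,n):
    if st[i,4]>10: print(c[i].round(1),st[i],np.median(w[l==i],0).round(4))
E
```

```text
3.15 [0.60801588 0.21538119 0.25778986] [ 3.14148912e+00 -6.30704637e-04  1.15971251e-01] [ 0.25827739 -0.35394551 -0.42776739]
[[ 0.497 -0.064  0.05 ]
 [ 0.584  0.224  0.054]
 [ 0.757  0.368  0.057]]
rect ((614.62158203125, 137.8249053955078), (465.55059814453125, 305.3544616699219), 86.10345458984375)
[115.1 104.6] [ 102    0   29  225 1156] [0.6538 0.4079 0.077 ]
[177.3   2.6] [173   0   8   7  22] [0.7422 0.3538 0.0714]
[192.7   9.4] [183   0  20  22 106] [0.7387 0.342  0.0713]
[207.1   2.8] [204   0   7   7  13] [0.7441 0.3287 0.0711]
[210.8   6.4] [205   0  10  14  25] [0.742  0.3254 0.0712]
[220.2   3.2] [215   0  10   8  18] [0.7457 0.318  0.0714]
[170.7  12.6] [164   2  21  25  93] [0.7347 0.3611 0.0711]
[218.4  14.6] [208   2  25  25  65] [0.7362 0.3199 0.0715]
[246.7   5.8] [244   2   9  11  24] [0.7469 0.2968 0.0715]
[451.6  27.4] [444   7  22  34 182] [0.7468 0.124  0.0768]
[227.1  26. ] [214  11  26  32 140] [0.7285 0.3105 0.0714]
[244.8  16.8] [238  10  16  14  35] [0.7375 0.298  0.0713]
[488.7  31.4] [483  14  21  31 225] [0.749  0.0912 0.0766]
[176.5  22.9] [171  19 
[... 1752 characters left out ...]
 71.4] [234  68   6   9  16] [0.6935 0.3032 0.0709]
[160.8  74.2] [159  70   6  10  19] [0.683  0.3694 0.0717]
[169.9  76. ] [166  71  10  11  35] [0.6824 0.3609 0.0712]
[199.2  73.7] [197  70   5   8  12] [0.6876 0.3349 0.0711]
[212.8  77.4] [211  73   5   9  13] [0.6859 0.323  0.0717]
[184.5  79.2] [175  74  21  11  55] [0.6813 0.3485 0.0717]
[221.9  79.2] [217  75   9   9  19] [0.6851 0.3146 0.0711]
[200.1  84.5] [195  79  11  11  29] [0.6779 0.3339 0.0716]
[232.6  83.2] [231  80   5   7  11] [0.6829 0.3051 0.0714]
[211.2  87.2] [207  83   9   9  19] [0.677  0.3244 0.0714]
[221.9  89.4] [217  84  13  11  30] [0.6764 0.3151 0.0715]
[304.2 271.7] [297 264  15  16 179] [0.5062 0.2228 0.0775]
```

View pics/w2.png

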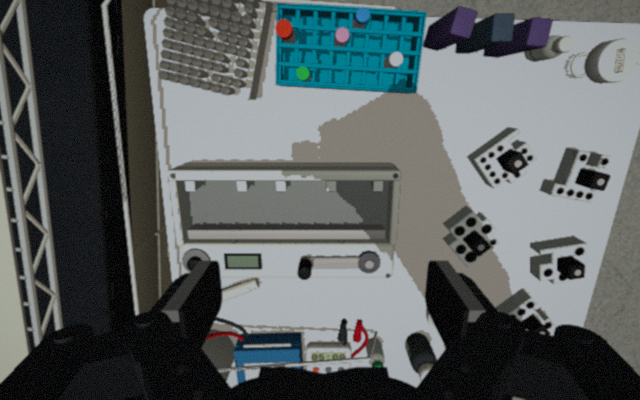

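The mixer sits at cols 168-402 and rows 160-280. Its ribs are along the stop wall, the lever post is at (304,270), the pivot is at (369,262), and the start key is near (195,258). Next I'll fit its pose.

```bash
cat > mix.py <<'E'
from h import *
from scipy.optimize import minimize
f=np.load('pics/w2.npz');p,d=f['p'],f['d'];ci={k:f[k] for k in('R','t','fx','fy','cx','cy')}
w=world(d,ci)
v,u=np.mgrid[:400,:640]
sel=(u>155)&(u<415)&(v>150)&(v<262)
top=sel&(w[...,2]>.051)&(w[...,2]<.057)
strip=(u>155)&(u<415)&(v>235)&(v<300)&(w[...,2]>.043)&(w[...,2]<.049)
pts=w[(top|strip)][:,:2]
best=None
for a in np.arange(.08,.16,.002):
    c,s=np.cos(a),np.sin(a); q=pts@np.array([[c,-s],[s,c]])
    lo,hi=np.percentile(q,.3,0),np.percentile(q,99.7,0); A=np.prod(hi-lo)
    if best is None or A<best[0]: best=(A,a,lo,hi)
A,a,lo,hi=best; c,s=np.cos(a),np.sin(a)
print('a',a,'size',hi-lo,'center',np.array([[c,-s],[s,c]])@((lo+hi)/2))
# ribs: top-level pixels inside the well just in front of stop wall
q=(w[...,:2]-np.array([[c,-s],[s,c]])@((lo+hi)/2))@np.array([[c,-s],[s,c]])
np.save('pics/q.npy',q)
# z profile
for x0 in np.arange(.03,.066,.002):
    b=sel&(abs(q[...,0]-x0)<.001)&(abs(q[...,1])<.105); print(round(x0,3),''.join('#' if np.median(w[b&(abs(q[...,1]-y)<.0015)][:,2] if (b&(abs(q[...,1]-y)<.0015)).any() else [0])>.048 else '.' for y in np.arange(-.11,.11,.002)))
for nm,msk in(('post',sel|True),):
    b=(w[...,2]>.07)&(w[...,2]<.083)&(u>290)&(u<320)&(v>255)&(v<290); pc=w[b][:,:2]; print('post circ',cv2.minEnclosingCircle((pc*1000).astype(np.float32)))
b=(abs(w[...,2]-.058)<.003)&(u>178)&(u<215)&(v>240)&(v<278);print('start',b.sum(),cv2.minEnclosingCircle((w[b][:,:2]*1000).astype(np.float32)))
b=(w[...,2]>.0495)&(w[...,2]<.07)&(u>350)&(u<390)&(v>245)&(v<280);print('pivot',b.sum(),np.median(w[b],0),cv2.minEnclosingCircle((w[b][:,:2]*1000).astype(np.float32)))
E
python3 mix.py
```

```text
a 0.11600000000000003 size [0.12506862 0.23605807] center [0.5435921  0.24721835]
0.03 ..............................................................................................................
0.032 ..............................................................................................................
0.034 ..............................................................................................................
0.036 ..............................................................................................................
0.038 ..............................................................................................................
0.04 ..............................................................................#...............................
0.042 .....####....................#####.....................######...............####......................#####...
0.044 .....#####..................######.....................######...............#####.....................#####...
0.046 .....#####..................#######....................######..............###
[... 627 characters left out ...]
#########################################################################################################.
0.06 ..###########################################################################################################.
0.062 ............................................................................................................#.
0.064 ..............................................................................................................
post circ ((504.6280517578125, 223.0776824951172), 7.53968620300293)
start 112 ((499.1835632324219, 353.1044921875), 17.138090133666992)
pivot 496 [0.51405062 0.15607421 0.05442301] ((513.2066650390625, 157.43675231933594), 16.799633026123047)
```

```bash
cat > fit.py <<'E'
from h import *
from scipy.optimize import minimize
RIB=[-.096,-.048,.004,.044,.097]
def ray(ci,z):
    v,u=np.mgrid[:400,:640]; R=np.array(ci['R']);C=-R.T@ci['t']
    r=np.stack([(u-ci['cx'])/ci['fx'],(v-ci['cy'])/ci['fy'],np.ones(u.shape)],-1)@R
    return (C+r*((z-C[2])/r[...,2])[...,None])[...,:2]
def fitmix(d,ci,x0):
    w=world(d,ci); P=ray(ci,.054)
    def loc(q,X):
        c,s=np.cos(q[2]),np.sin(q[2]); return (X-q[:2])@np.array([[c,-s],[s,c]])
    L0=loc(x0,P); m=(L0[...,0]>.033)&(L0[...,0]<.057)&(abs(L0[...,1])<.106)&(d>0)
    X=P[m]; obs=((w[m][:,2]>.044)&(w[m][:,2]<.06)).astype(float)
    def cost(q):
        L=loc(q,X); sd=L[:,0]-.053
        for y in RIB: sd=np.maximum(sd,np.minimum(L[:,0]-.042,.005-abs(L[:,1]-y)))
        return ((1/(1+np.exp(-sd/.0006))-obs)**2).mean()
    best=min((minimize(cost,np.array(x0)+[dx,dy,0],method='Nelder-Mead',options=dict(initial_simplex=np.array(x0)+[dx,dy,0]+np.array([[0,0,0],[.002,0,0],[0,.002,0],[0,0,.01]]),xatol=1e-5,fatol=1e-7)) for dx in(-.002,.001) for dy in(-.001,.002)),key=lambda r:r.fun)
    return best.x,best.fun,m.sum()
if __name__=='__main__':
    f=np.load('pics/w2.npz');ci={k:f[k] for k in('R','t','fx','fy','cx','cy')}
    q,c,n=fitmix(f['d'],ci,[.5428,.2475,.116]);print(q,c,n)
    a=q[2]
    for nm,X in(('post',[.5046,.2231]),('pivot',[.514,.1561])):
        print(nm,(np.array(X)-q[:2])@np.array([[np.cos(a),-np.sin(a)],[np.sin(a),np.cos(a)]]))
    f=np.load('pics/top0.npz')
    go(.505,.223,.12,.116)
E
python3 fit.py
```

```text
[0.54211166 0.2472482  0.10959874] 0.02331403013717204 4721
post [-0.03992791 -0.01990031]
pivot [-0.03791273 -0.08752648]
shift cm [-10.15  -1.94  13.77] rv [ 0.    -0.001  0.   ] alt half turn 3.14 q7 -2.09
```

Call:
play_rows(motion=[[-2.5,-0.5,2.8,0,0,0,1],[-5.0,-1.0,5.6,0,0,0,1],[-7.5,-1.5,8.4,0,0,0,1],[-10.1,-1.9,11.2,0,0,0,1],[-10.1,-1.9,13.8,0,0,0,1]], squeeze=30)

```text
clock: 3.7
position: [0.5027, 0.2233, 0.1188]
tool_rot: [3.142, 0.001, 0.119]
force: [2.0, -0.3, 1.2]
grip_width: 0.0851
finger_force: 0.0
```

Call:
play_rows(motion=[[0,0,1.5,0,0,0,0.6],[0,0,3,0,0,0,0.3],[0,0,4.5,0,0,0,0],[0,0,5.8,0,0,0,0],[0,0,5.8,0,0,0,0]])

```text
clock: 4.2
position: [0.5049, 0.2229, 0.0598]
tool_rot: [3.141, 0.002, 0.117]
force: [0.0, -0.1, 0.4]
grip_width: 0.0426
finger_force: 0.0
```

```bash
python3 - <<'E'
from h import *
s=observe();print(s['clock'],s['position'],s['tool_rot'],s['force'],s['grip_width'])
p,d,ci=grab('wrist','w3.png')
go(.505,.223,.061,.11)
E
```

```text
4.2 [0.50491131 0.22290894 0.0597643 ] [3.14099771e+00 1.88612398e-03 1.16687775e-01] [ 0.04340974 -0.05210117  0.40178716] 0.04261153062762081
shift cm [-0.02  0.01 -0.03] rv [0.    0.001 0.007] alt half turn 3.13 q7 -2.32
```

View pics/w3.png

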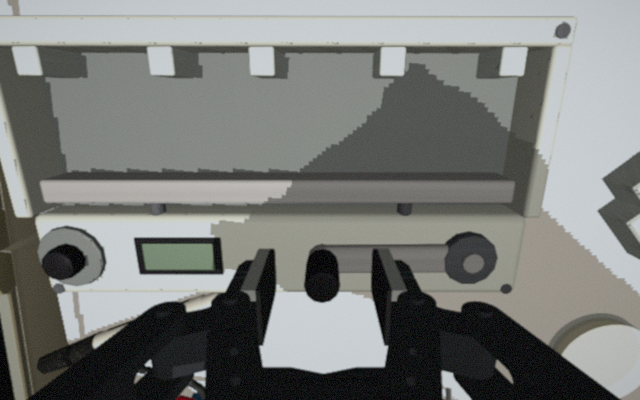

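The open fingers straddle the lever post at (321,277). I'll close on it and swing the lever open.

Call:
play_rows(motion=[[0,0,0,0,0,0,-1],[0,0,0,0,0,0,-1],[0,0,0,0,0,0,-1],[0,0,0,0,0,0,-1],[0,0,0,0,0,0,-1]], squeeze=30)

```text
clock: 4.75
position: [0.5058, 0.2237, 0.0619]
tool_rot: [-3.141, -0.001, 0.117]
force: [0.1, 2.3, 7.0]
grip_width: 0.0135
finger_force: 29.7
```

Call:
play_rows(motion=[[-1.05,0.1,0,0,0,0,-1],[-2.1,0.3,0,0,0,0,-1],[-3.05,0.7,0,0,0,0,-1],[-3.95,1.2,0,0,0,0,-1],[-4.75,1.9,0,0,0,0,-1]])

```text
clock: 5.25
position: [0.4594, 0.2018, 0.0619]
tool_rot: [-3.138, -0.001, 0.12]
force: [-11.6, 20.9, 7.7]
grip_width: 0.0135
finger_force: 30.3
```

Call:
play_rows(motion=[[-0.7,0.75,0,0,0,0,-1],[-1.3,1.65,0,0,0,0,-1],[-1.75,2.6,0,0,0,0,-1],[-2.05,3.6,0,0,0,0,-1],[-2.2,4.5,0,0,0,0,-1]])

```text
clock: 5.75
position: [0.4424, 0.1515, 0.0615]
tool_rot: [-3.142, 0.001, 0.118]
force: [-3.7, 3.3, 8.2]
grip_width: 0.0135
finger_force: 30.6
```

Call:
play_rows(motion=[[0,0,0,0,0,0,-1],[0,0,0,0,0,0,-0.3],[0,0,0,0,0,0,0],[0,0,0,0,0,0,0],[0,0,-2,0,0,0,0]])

```text
clock: 6.25
position: [0.4428, 0.1512, 0.08]
tool_rot: [3.141, 0.003, 0.117]
force: [0.2, 0.1, 1.0]
grip_width: 0.0424
finger_force: 0.0
```

```bash
python3 - <<'E'
from h import *
s=observe();print(s['clock'],s['position'],s['tool_rot'])
go(.64,-.03,.24,0.11)
E
```

```text
6.25 [0.44284371 0.15116937 0.08004852] [3.14082762e+00 3.01878935e-03 1.16986021e-01]
shift cm [ 17.42  20.31 -16.03] rv [0.001 0.003 0.007] alt half turn 3.13 q7 -2.27
```

Call:
play_rows(motion=[[0,0,-5,0,0,0,1],[1.5,1.8,-9.5,0,0,0,1],[4.4,4.5,-12,0,0,0,1],[7.3,7.2,-14,0,0,0,1],[10,10,-16,0,0,0,1]])

```text
clock: 6.75
position: [0.556, 0.0626, 0.2428]
tool_rot: [3.142, -0.001, 0.117]
force: [0.6, 1.2, -0.1]
grip_width: 0.0856
finger_force: 0.0
```

Call:
play_rows(motion=[[2,2.5,0,0,0,0,1],[4,5,0,0,0,0,1],[6,8,0,0,0,0,1],[7.5,10.3,0,0,0,0,1],[7.5,10.3,0,0,0,0,1]])

```text
clock: 7.25
position: [0.6426, -0.0335, 0.2404]
tool_rot: [3.14, 0.001, 0.112]
force: [0.3, 0.0, -0.8]
grip_width: 0.0854
finger_force: 0.0
```

```bash
python3 - <<'E'
from h import *
s=observe();print(s['clock'],s['position'],s['tool_rot'],s['qpos'])
p,d,ci=grab('wrist','w4.png');np.savez('pics/w4.npz',p=p,d=d,**ci)
w=world(d,ci)
m=((w[...,2]>.04)&(w[...,2]<.054)).astype(np.uint8); m[330:]=0
n,l,st,c=cv2.connectedComponentsWithStats(m)
for i in range(1,n):
    if st[i,4]>60 and w[l==i][:,1].mean()<.08: print(c[i].round(1),st[i],np.median(w[l==i],0).round(4),cv2.minAreaRect((w[(l==i)&(w[...,2]>.0455)][:,:2]*1000).astype(np.float32)))
# orthographic map of blocks 0.5 mm/pixel x .38-.70 , y -.14..+.10 ; up=+x left=+y
M=np.array([[0,-2000,200],[-2000,0,1420],[0,0,1]],float)
R,t=np.array(ci['R']),np.array(ci['t']);K=np.array([[ci['fx'],0,ci['cx']],[0,ci['fy'],ci['cy']],[0,0,1]])
H=K@np.c_[R[:,0],R[:,1],R[:,2]*.024+t]
o=cv2.warpPerspective(p,M@np.linalg.inv(H),(500,640))[:,:,::-1]
cv2.imwrite('pics/o4.png',cv2.resize(o,None,fx=.93,fy=.93))
E
```

```text
7.25 [ 0.64259273 -0.03351973  0.2403889 ] [3.14043782e+00 5.86008946e-04 1.12415248e-01] [ 0.22478136  0.5686917  -0.40870596  1.52200004  0.24356763  1.10196932
 -1.69545665]
[214.   42.1] [198  24  22  29 136] [0.7488 0.0738 0.0464] ((749.6766967773438, 76.07154083251953), (12.299718856811523, 25.957101821899414), 63.26552200317383)
[248.3  47.7] [233  30  21  28  85] [0.7478 0.0427 0.047 ] ((748.771240234375, 45.65496826171875), (12.11722183227539, 26.108692169189453), 55.780242919921875)
[291.6  49. ] [282  39  20  21 205] [0.7519 0.0058 0.0529] ((752.6017456054688, 7.201047897338867), (13.896524429321289, 14.143935203552246), 50.85081100463867)
[270.3 170.7] [258 159  25  25 353] [0.6402 0.0176 0.0486] ((639.0945434570312, 18.241722106933594), (18.090238571166992, 18.262327194213867), 45.638431549072266)
[359.4 189.2] [350 179  20  21 347] [ 0.6314 -0.0714  0.0487] ((630.3421630859375, -72.24799346923828), (17.982675552368164, 18.23186683654785), 86.63402557373047)
[250.5 256.3] [239 245  24  23 319] [0.5458 0.0322 0.0485] ((544.0326538085938, 32.7935791015625), (18.09830665588379, 17.908145904541016), 49.343505859375)
[355.1 281.5] [346 272  19  20 298] [ 0.5287 -0.0817  0.0488] ((525.8982543945312, -82.41104125976562), (18.720943450927734, 17.94377326965332), 15.759891510009766)
```

View pics/o4.png

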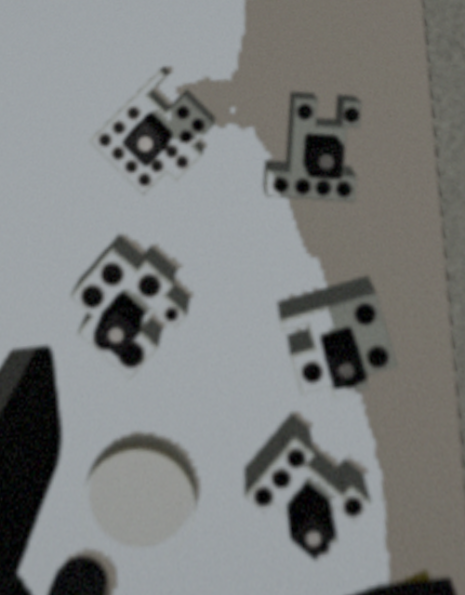

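The orthographic view shows five block posts with a pale spot each. Block 1 looks upright at the top right (322,155). I'll make height masks to read the outlines of the others.

```bash
python3 - <<'E'
from h import *
f=np.load('pics/w4.npz');d=f['d'];ci={k:f[k] for k in('R','t','fx','fy','cx','cy')}
w=world(d,ci)
v,u=np.mgrid[:400,:640]
img=np.full((700,520,3),255,np.uint8)
X=w.reshape(-1,3)
for lo,hi,col in((.002,.018,(220,220,220)),(.019,.03,(90,160,90)),(.03,.044,(200,150,150)),(.044,.052,(0,0,0))):
    k=(X[:,2]>lo)&(X[:,2]<hi)&(X[:,0]>.39)&(X[:,0]<.69)&(X[:,1]>-.13)&(X[:,1]<.08)
    for x,y in X[k][:,:2]: cv2.circle(img,(int((.09-y)*2300),int((.69-x)*2300)),1,col,-1)
cv2.imwrite('pics/m4.png',img[:600])
E
```

```text
(no output)
```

View pics/m4.png

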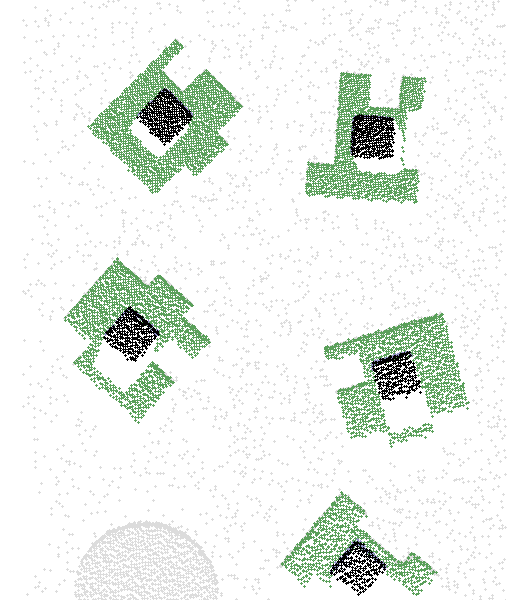

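Block outlines from the height mask:

| Position | Block | Yaw |
|---|---|---|
| (165,115) | 4 | about -44° |
| (372,137) | 1 | about -3° |
| (131,335) | 2 | about -131° |
| (397,375) | 0 | about 106° |
| (357,567) | 3 | about -130° |

I'll pick up block 1 first.

```bash
python3 - <<'E'
from h import *
go(.6303,-.0722,.10,np.deg2rad(-3.4))
E
```

```text
shift cm [-1.58  3.94 14.05] rv [0.    0.001 0.174] alt half turn 2.97 q7 -1.7
```

Call:
play_rows(motion=[[-0.4,1,4,0,0,0.05,0.5],[-0.8,2,8,0,0,0.1,0],[-1.2,3,12,0,0,0.15,0],[-1.6,3.95,14,0,0,0.174,0],[-1.6,3.95,14,0,0,0.174,0]])

```text
clock: 7.8
position: [0.6278, -0.0713, 0.0987]
tool_rot: [3.141, 0.005, -0.058]
force: [0.5, 0.3, 0.3]
grip_width: 0.0425
finger_force: 0.0
```

```bash
python3 - <<'E'
from h import *
p,d,ci=grab('wrist','w5.png')
w=world(d,ci); m=((w[...,2]>.044)&(w[...,2]<.053)&(abs(w[...,0]-.63)<.03)&(abs(w[...,1]+.072)<.03))
print(observe()['position'],m.sum(),cv2.minAreaRect((w[m][:,:2]*1000).astype(np.float32)))
go(.6303,-.0722,.026,np.deg2rad(-3.4))
E
```

```text
[ 0.62921966 -0.07026109  0.10081745] 891 ((630.5390014648438, -72.0458755493164), (17.92521858215332, 18.12097930908203), 86.24996185302734)
shift cm [0.13 0.19 7.48] rv [-0.     0.002  0.003] alt half turn 3.14 q7 -1.85
```

Call:
play_rows(motion=[[0,0,2.5,0,0,0,0],[0,0,5,0,0,0,0],[0,0,7.4,0,0,0,0],[0,0,7.4,0,0,0,0],[0,0,7.4,0,0,0,0]], squeeze=60)

```text
clock: 8.35
position: [0.6309, -0.0699, 0.029]
tool_rot: [-3.141, -0.001, -0.056]
force: [-0.8, 0.7, 0.3]
grip_width: 0.0428
finger_force: 0.0
```

Call:
play_rows(motion=[[0,0,0,0,0,0,-1],[0,0,0,0,0,0,-1],[0,0,0,0,0,0,-1],[0,0,0,0,0,0,-1],[0,0,0,0,0,0,-1]])

```text
clock: 8.85
position: [0.6309, -0.0707, 0.0291]
tool_rot: [-3.142, -0.002, -0.057]
force: [-2.9, 0.0, 11.4]
grip_width: 0.0164
finger_force: 58.9
```

Call:
play_rows(motion=[[0,0,-3,0,0,0,-1],[0,0,-6,0,0,0,-1],[0,0,-9,0,0,0,-1],[0,0,-11,0,0,0,-1],[0,0,-11,0,0,0,-1]])

```text
clock: 9.35
position: [0.6316, -0.0709, 0.1411]
tool_rot: [3.141, -0.005, -0.057]
force: [0.2, 0.6, -1.3]
grip_width: 0.0163
finger_force: 59.4
```

```bash
cat >> h.py <<'E'
def bay(i,dx,q=(.5421,.2472,.1096)):
    a=q[2];x,y=.026+dx,(-.088+.044*i); return q[0]+x*np.cos(a)-y*np.sin(a), q[1]+x*np.sin(a)+y*np.cos(a)
E
python3 - <<'E'
from h import *
s=observe();print(s['position'],s['tool_rot'])
x,y=bay(1,-.004);print(x,y);go(x,y,.15,.1096)
E
```

```text
[ 0.63160946 -0.07086537  0.14113286] [ 3.14141997 -0.00528993 -0.05748098]
0.5687807496782648 0.20587037870236682
shift cm [ -7.86 -27.27  -0.93] rv [ 0.001 -0.005 -0.167] alt half turn -2.97 q7 -1.83
```

Call:
play_rows(motion=[[-1,-3.5,0,0,0,0,-1],[-2.2,-7.5,0,0,0,0,-1],[-3.4,-11.5,0,0,0,0,-1],[-4.4,-15,0,0,0,0,-1],[-5.4,-18.5,0,0,0,0,-1]])

```text
clock: 9.85
position: [0.5859, 0.1185, 0.1372]
tool_rot: [3.142, 0.0, -0.057]
force: [0.5, -0.2, -1.9]
grip_width: 0.0166
finger_force: 59.3
```

Call:
play_rows(motion=[[-0.6,-2.2,-0.2,0,0,-0.04,-1],[-1.2,-4.4,-0.4,0,0,-0.08,-1],[-1.8,-6.6,-0.6,0,0,-0.12,-1],[-2.45,-8.8,-0.9,0,0,-0.167,-1],[-2.45,-8.8,-0.9,0,0,-0.167,-1]])

```text
clock: 10.35
position: [0.5661, 0.2102, 0.1467]
tool_rot: [-3.14, -0.0, 0.116]
force: [-0.1, 0.0, -0.7]
grip_width: 0.0167
finger_force: 59.4
```

Call:
play_rows(motion=[[0,0,0,0,0,0,-1],[0,0,0,0,0,0,-1],[0,0,0,0,0,0,-1],[0,0,0,0,0,0,-1],[0,0,0,0,0,0,-1]])

```text
clock: 10.85
position: [0.5673, 0.206, 0.1463]
tool_rot: [3.142, 0.0, 0.109]
force: [-0.1, 0.6, -1.5]
grip_width: 0.0165
finger_force: 59.4
```

```bash
python3 - <<'E'
from fit import *
s=observe();print(s['position'],s['tool_rot'],s['qpos'])
p,d,ci=grab('wrist','w6.png');np.savez('pics/w6.npz',p=p,d=d,**ci)
print(observe()['position'])
q,c,n=fitmix(d,ci,[.5421,.2472,.1096]);print(q,c,n)
E
```

```text
[0.56732956 0.20595239 0.14628018] [3.14152346e+00 3.50245134e-05 1.09279316e-01] [-0.1708626   0.61227928 -0.40160691  1.71986236  0.29833797  0.87026749
 -2.16256931]
[0.56732543 0.20599052 0.14627492]
[0.54220359 0.24716802 0.11406092] 0.03390118045243486 10442
```

View pics/w6.png

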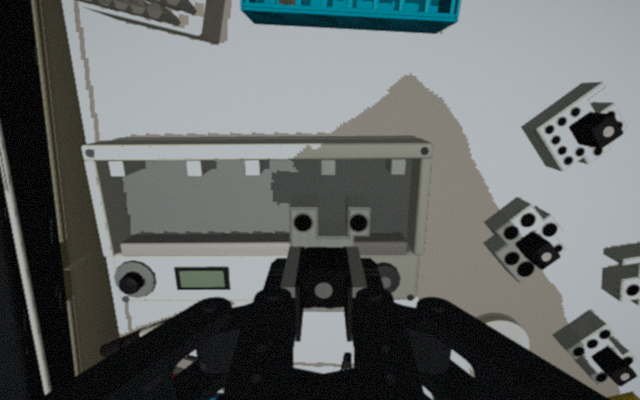

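```bash
cat > inhand.py <<'E'
from fit import *
import sys
def hand(d,ci,tcp,q,i):
    "back-edge prongs of held block (pixels near block-top height) in mixer frame relative to bay i; uses notch edges"
    w=world(d,ci); a=q[2]; bx,by=bay(i,0,q)
    k=(abs(w[...,2]-(tcp[2]-.005))<.004)
    X=w[k]; L=(X[:,:2]-[bx,by])@np.array([[np.cos(a),-np.sin(a)],[np.sin(a),np.cos(a)]])
    g=(abs(L[:,0])<.06)&(abs(L[:,1])<.05); return L[g],X[g]
if __name__=='__main__':
    f=np.load('pics/w6.npz');ci={k:f[k] for k in('R','t','fx','fy','cx','cy')}
    L,X=hand(f['d'],ci,[0,0,.1463],(.5422,.2472,.112),1)
    print(len(L),np.median(X[:,2]))
    for x0 in np.arange(-.01,.034,.002):
        y=L[abs(L[:,0]-x0)<.001][:,1]
        print(round(x0,3),''.join('#' if (abs(y-t)<.0006).any() else '.' for t in np.arange(-.04,.04,.001)))
    print('backedge',np.percentile(L[:,0],[98,99.5]))
E
python3 inhand.py
```

```text
2608 0.14187444240944927
-0.01 ................................................................................
-0.008 ................................................................................
-0.006 ................................................................................
-0.004 ................................................................................
-0.002 ................................................................................
0.0 ................................................................................
0.002 ..........................##############################........................
0.004 ..........................##############################........................
0.006 ...................#....#.##############################........................
0.008 ...................#################.###.###############........................
0.01 ...................###########.............#############........................
0.012 ...................###########.............#############........................
0.014 ...................#####
[... 170 characters left out ...]
##########.............#############........................
0.02 ..................############.............#############........................
0.022 ....................#...#....................##.#######.........................
0.024 ................................................................................
0.026 ................................................................................
0.028 ................................................................................
0.03 ................................................................................
0.032 ................................................................................
backedge [0.02080095 0.02100539]
```

Call:
play_rows(motion=[[0.2,0,2,0,0,0,-1],[0.2,0,4,0,0,0,-1],[0.2,0,5.5,0,0,0,-1],[0.2,0,6,0,0,0,-1],[0.2,0,6,0,0,0,-1]])

```text
clock: 11.4
position: [0.569, 0.2065, 0.0859]
tool_rot: [3.141, 0.001, 0.11]
force: [0.1, -0.4, -1.7]
grip_width: 0.0167
finger_force: 59.4
```

Call:
play_rows(motion=[[0,0,0,0,0,0,-1],[0,0,0.2,0,0,0,-1],[0,0,0.4,0,0,0,-1],[0,0,0.6,0,0,0,-1],[0,0,0.8,0,0,0,-1]])

```text
clock: 11.9
position: [0.5693, 0.2065, 0.0783]
tool_rot: [-3.142, -0.0, 0.11]
force: [-0.9, -0.5, -1.7]
grip_width: 0.0163
finger_force: 59.4
```

Call:
play_rows(motion=[[0,0,0.4,0,0,0,-1],[0,0,0.8,0,0,0,-1],[0,0,1.2,0,0,0,-1],[0,0,1.5,0,0,0,-1],[0,0,1.8,0,0,0,-1]])

```text
clock: 12.4
position: [0.5692, 0.2065, 0.06]
tool_rot: [3.142, 0.0, 0.11]
force: [-0.2, -0.0, -0.5]
grip_width: 0.0164
finger_force: 59.4
```

```bash
python3 -c "
from h import *
s=observe();print(s['position'],s['force'])"
```

```text
[0.56918268 0.20648754 0.05996158] [-0.2058877  -0.03057345 -0.46415385]
```

Call:
play_rows(motion=[[0,0,0,0,0,0,-0.4],[0,0,0,0,0,0,-0.4],[0,0,-0.5,0,0,0,-0.4],[0,0,-4,0,0,0,-0.4],[0,0,-8.5,0,0,0,0]])

```text
clock: 12.9
position: [0.5683, 0.2062, 0.1454]
tool_rot: [3.141, 0.003, 0.11]
force: [1.0, -0.3, -0.0]
grip_width: 0.0391
finger_force: 0.0
```

Call:
play_rows(motion=[[1,3.9,0,0,0,0,0],[2,7.8,0,0,0,0,0],[3,11.7,0,0,0,0,0],[4,15.6,0,0,0,0,0],[4.9,19.5,0,0,0,0,0]])

```text
clock: 13.4
position: [0.6399, 0.0164, 0.1461]
tool_rot: [-3.142, -0.001, 0.11]
force: [0.6, 0.5, -0.4]
grip_width: 0.0427
finger_force: 0.0
```

Call:
play_rows(motion=[[0,0,0,0,0,-0.14,0],[0,0,0,0,0,-0.28,0],[0,0,0,0,0,-0.42,0],[0,0,0,0,0,-0.56,0],[0,0,0,0,0,-0.686,0]])

```text
clock: 13.9
position: [0.6394, 0.0179, 0.1459]
tool_rot: [3.141, -0.0, 0.801]
force: [1.0, 0.4, -0.2]
grip_width: 0.0425
finger_force: 0.0
```

Call:
play_rows(motion=[[0,0,0,0,0,0,0],[0,0,0,0,0,0,0],[0,0,0,0,0,0,0],[0,0,0,0,0,0,0],[0,0,0,0,0,0,0]])

```text
clock: 14.4
position: [0.6393, 0.0182, 0.1454]
tool_rot: [3.142, -0.0, 0.795]
force: [0.2, -0.7, -0.7]
grip_width: 0.0424
finger_force: 0.0
```

```bash
cat >> h.py <<'E'
def post(x,y,save=None):
    s=observe(); p,d,ci=grab('wrist',save); w=world(d,ci)
    m=((w[...,2]>.0445)&(w[...,2]<.053)&(abs(w[...,0]-x)<.03)&(abs(w[...,1]-y)<.03))
    r=cv2.minAreaRect((w[m][:,:2]*1000).astype(np.float32)); print('tcp',s['position'].round(4),s['tool_rot'].round(3),'post',m.sum(),r)
    return r,p,d,ci
E
python3 - <<'E'
from h import *
r,*_=post(.639,.018,'w7.png'); x,y=np.array(r[0])/1000
go(x,y,.026,np.deg2rad(45.6))
# check remaining blocks in same view
E
```

```text
tcp [0.6393 0.0182 0.1454] [ 3.142 -0.     0.795] post 609 ((639.25146484375, 18.635517120361328), (18.207731246948242, 17.554121017456055), 45.48281478881836)
shift cm [ 0.03 -0.03 11.94] rv [ 0.     0.    -0.001] alt half turn -3.14 q7 -1.24
```

Call:
play_rows(motion=[[0,0,4,0,0,0,0],[0,0,8,0,0,0,0],[0,0,11.7,0,0,0,0],[0,0,11.7,0,0,0,0],[0,0,11.7,0,0,0,0]], squeeze=60)

```text
clock: 14.95
position: [0.639, 0.0183, 0.0279]
tool_rot: [-3.141, 0.001, 0.796]
force: [0.2, 0.1, -0.1]
grip_width: 0.0428
finger_force: 0.0
```

Call:
play_rows(motion=[[0,0,0,0,0,0,-1],[0,0,0,0,0,0,-1],[0,0,0,0,0,0,-1],[0,0,0,0,0,0,-1],[0,0,0,0,0,0,-1]])

```text
clock: 15.45
position: [0.6399, 0.0181, 0.0294]
tool_rot: [3.141, -0.001, 0.796]
force: [-1.0, 0.6, 7.0]
grip_width: 0.0166
finger_force: 59.8
```

Call:
play_rows(motion=[[0,0,-3,0,0,0,-1],[0,0,-6,0,0,0,-1],[0,0,-9,0,0,0,-1],[0,0,-11.7,0,0,0,-1],[0,0,-11.7,0,0,0,-1]])

```text
clock: 15.95
position: [0.641, 0.0182, 0.1494]
tool_rot: [3.138, -0.004, 0.795]
force: [0.0, -0.0, -0.3]
grip_width: 0.0161
finger_force: 59.0
```

Call:
play_rows(motion=[[2,-3.4,0,0,0,0,-1],[4,-6.8,0,0,0,0,-1],[6,-10.2,0,0,0,0,-1],[8,-13.6,0,0,0,0,-1],[10,-17,0,0,0,0,-1]])

```text
clock: 16.45
position: [0.587, 0.2096, 0.145]
tool_rot: [3.142, 0.0, 0.795]
force: [0.9, 0.1, -1.4]
grip_width: 0.017
finger_force: 59.0
```

```bash
python3 - <<'E'
from h import *
s=observe();print(s['position'],s['qpos'])
f=np.load('pics/top0.npz');ci={k:f[k] for k in('R','t','fx','fy','cx','cy')};w=world(f['d'],ci)
print('bottle cap',np.median(w[255:266,202:212].reshape(-1,3),0))
x,y=bay(4,-.004,(.5421,.2472,.112));print(x,y);go(x,y,.146,.112+np.pi/2)
E
```

```text
[0.58704634 0.20957035 0.14497104] [-0.06320882  0.6726098  -0.56778076  1.65941244  0.42895757  0.93715324
 -1.56591737]
bottle cap [0.33740547 0.33210263 0.16539241]
0.5541267528696638 0.33710749254323596
shift cm [  6.8  -11.28  -0.11] rv [-0.     0.    -0.887] alt half turn -2.25 q7 -1.57
```

Call:
play_rows(motion=[[1.7,-2.8,0,0,0,0,-1],[3.4,-5.6,0,0,0,0,-1],[5.1,-8.4,0,0,0,0,-1],[6.8,-11.3,0,0,0,0,-1],[6.8,-11.3,0,0,0,-0.1,-1]])

```text
clock: 16.95
position: [0.5519, 0.3414, 0.1452]
tool_rot: [-3.139, -0.001, 0.902]
force: [-0.2, -1.0, -1.0]
grip_width: 0.0166
finger_force: 59.1
```

Call:
play_rows(motion=[[0,0,0,0,0,-0.14,-1],[0,0,0,0,0,-0.28,-1],[0,0,0,0,0,-0.42,-1],[0,0,0,0,0,-0.56,-1],[0,0,0,0,0,-0.7,-1]])

```text
clock: 17.45
position: [0.5545, 0.3358, 0.1449]
tool_rot: [-3.141, 0.0, 1.601]
force: [0.2, 0.1, -1.9]
grip_width: 0.0164
finger_force: 59.1
```

Call:
play_rows(motion=[[0,0,0,0,0,-0.087,-1],[0,0,0,0,0,-0.087,-1],[0,0,0,0,0,-0.087,-1],[0,0,0,0,0,-0.087,-1],[0,0,0,0,0,-0.087,-1]])

```text
clock: 17.95
position: [0.5546, 0.3361, 0.1453]
tool_rot: [3.141, 0.0, 1.681]
force: [-0.0, -0.0, -1.3]
grip_width: 0.0165
finger_force: 59.1
```

```bash
cat > chk.py <<'E'
from inhand import *
i=int(sys.argv[1]); n=sys.argv[2]
s=observe();print('tcp',s['position'].round(4),s['tool_rot'].round(4),s['grip_width'])
p,d,ci=grab('wrist',n+'.png');np.savez('pics/'+n+'.npz',p=p,d=d,**ci)
q0=(.5421,.2472,.112)
q,c,k=fitmix(d,ci,q0);print('mixfit',q.round(4),round(c,4),k)
L,X=hand(d,ci,s['position'],q0,i);print(len(L),np.median(X[:,2]),'in bay frame of q0; rows x, cols y -.04..+.04')
for x0 in np.arange(-.04,.036,.002):
    y=L[abs(L[:,0]-x0)<.001][:,1]
    if len(y): print(round(x0,3),''.join('#' if (abs(y-t)<.0006).any() else '.' for t in np.arange(-.04,.04,.001)))
E
python3 chk.py 4 w8
```

```text
tcp [0.5546 0.3361 0.1453] [3.1415e+00 1.0000e-04 1.6815e+00] 0.01648055709382363
mixfit [0.5748 0.2425 0.4377] 0.0927 6989
3806 0.14062608110587826 in bay frame of q0; rows x, cols y -.04..+.04
-0.03 ...............................##############################...................
-0.028 ..................................###########################...................
-0.026 .......................................######################...................
-0.024 ........................................#####################...................
-0.022 ........................................#####################...................
-0.02 ........................................#####################...................
-0.018 ..............................................###############...................
-0.016 .............................................################...................
-0.014 ..............................................###############...................
-0.012 ...........####...............................###############...................
-0.01 ..........######.....
[... 838 characters left out ...]
......
0.01 .............................................################...................
0.012 ......................................................#######...................
0.014 ........................................##............#######...................
0.016 ........................................##............#######...................
0.018 .......................................###............#######...................
0.02 .......................................###............#######...................
0.022 ...................................#######............#######...................
0.024 ................................##########.............######...................
```

View pics/w8.png

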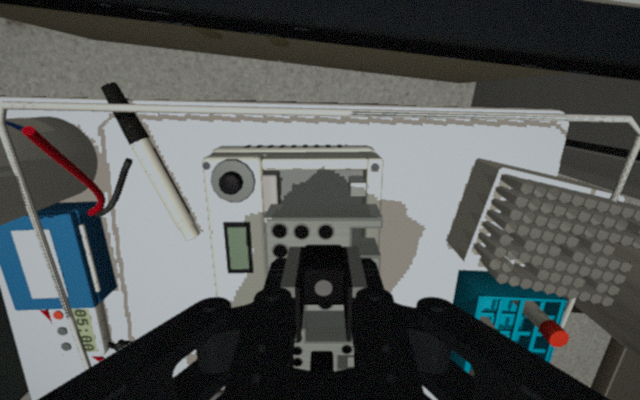

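The held block 4 is square over the end bay; its tongue and notch sit where expected, about 0.8 mm short in +y. I'll correct that and lower it.

Call:
play_rows(motion=[[0.08,0,2,0,0,0,-1],[0.08,0,4,0,0,0,-1],[0.08,0,5.5,0,0,0,-1],[0.08,0,5.9,0,0,0,-1],[0.08,0,5.9,0,0,0,-1]])

```text
clock: 18.5
position: [0.5544, 0.337, 0.0861]
tool_rot: [-3.141, 0.0, 1.683]
force: [0.2, 0.1, -1.2]
grip_width: 0.0168
finger_force: 59.1
```

Call:
play_rows(motion=[[0,0,0,0,0,0,-1],[0,0,0.2,0,0,0,-1],[0,0,0.4,0,0,0,-1],[0,0,0.6,0,0,0,-1],[0,0,0.8,0,0,0,-1]])

```text
clock: 19.0
position: [0.5547, 0.3369, 0.0782]
tool_rot: [3.141, -0.0, 1.683]
force: [0.6, -0.4, -1.7]
grip_width: 0.0165
finger_force: 59.1
```

Call:
play_rows(motion=[[0,0,0.4,0,0,0,-1],[0,0,0.8,0,0,0,-1],[0,0,1.2,0,0,0,-1],[0,0,1.5,0,0,0,-1],[0,0,1.8,0,0,0,-1]])

```text
clock: 19.5
position: [0.5545, 0.3369, 0.06]
tool_rot: [-3.141, 0.0, 1.683]
force: [0.6, -0.2, -1.4]
grip_width: 0.0165
finger_force: 59.1
```

Call:
play_rows(motion=[[0,0,0,0,0,0,-0.3],[0,0,0,0,0,0,-0.2],[0,0,-0.5,0,0,0,0],[0,0,-4,0,0,0,0],[0,0,-8.5,0,0,0,0]])

```text
clock: 20.0
position: [0.5538, 0.3364, 0.1454]
tool_rot: [-3.139, 0.001, 1.683]
force: [-0.5, 0.1, 0.7]
grip_width: 0.0423
finger_force: 0.0
```

Call:
play_rows(motion=[[-4,-0.7,0,0,0,0,0],[-8,-1.4,0,0,0,0,0],[-12,-2.1,0,0,0,0,0],[-16,-2.9,0,0,0,0,0],[-20,-3.7,0,0,0,0,0]])

```text
clock: 20.5
position: [0.54, 0.1324, 0.146]
tool_rot: [3.141, 0.0, 1.683]
force: [1.0, -0.2, 0.0]
grip_width: 0.0422
finger_force: 0.0
```

Call:
play_rows(motion=[[-4,-0.8,0,0,0,-0.04,0],[-8,-1.6,0,0,0,-0.08,0],[-12,-2.4,0,0,0,-0.12,0],[-17,-3.2,0,0,0,-0.164,0],[-21.3,-3.8,0,0,0,-0.164,0]])

```text
clock: 21.0
position: [0.5259, -0.0843, 0.1459]
tool_rot: [3.141, 0.001, 1.848]
force: [1.6, -0.9, -0.2]
grip_width: 0.0426
finger_force: 0.0
```

Call:
play_rows(motion=[[0,0,0,0,0,0,0],[0,0,0,0,0,0,0],[0,0,0,0,0,0,0],[0,0,0,0,0,0,0],[0,0,0,0,0,0,0]])

```text
clock: 21.5
position: [0.5264, -0.0808, 0.1455]
tool_rot: [3.141, -0.0, 1.848]
force: [-0.4, -0.5, -1.4]
grip_width: 0.0425
finger_force: 0.0
```

```bash
python3 - <<'E'
from h import *
r,*_=post(.526,-.082,'w9.png'); x,y=np.array(r[0])/1000
go(x,y,.0285,np.deg2rad(90+15.8))
E
```

```text
tcp [ 0.5264 -0.0808  0.1455] [ 3.141 -0.     1.848] post 594 ((526.0401611328125, -81.39161682128906), (17.54644775390625, 17.691749572753906), 15.456080436706543)
shift cm [-0.03 -0.04 11.69] rv [ 0.    -0.     0.002] alt half turn 3.14 q7 -0.22
```

Call:
play_rows(motion=[[0,0,4,0,0,0,0],[0,0,8,0,0,0,0],[0,0,11.7,0,0,0,0],[0,0,11.7,0,0,0,0],[0,0,11.7,0,0,0,0]])

```text
clock: 22.05
position: [0.5264, -0.0811, 0.029]
tool_rot: [-3.141, -0.001, 1.848]
force: [-0.2, 1.0, 1.2]
grip_width: 0.0429
finger_force: 0.0
```

Call:
play_rows(motion=[[0,0,0,0,0,0,-1],[0,0,0,0,0,0,-1],[0,0,0,0,0,0,-1],[0,0,0,0,0,0,-1],[0,0,0,0,0,0,-1]])

```text
clock: 22.55
position: [0.527, -0.0821, 0.03]
tool_rot: [3.14, 0.001, 1.846]
force: [-2.7, -0.0, 11.6]
grip_width: 0.0165
finger_force: 60.0
```

Call:
play_rows(motion=[[0,0,-3,0,0,0,-1],[0,0,-6,0,0,0,-1],[0,0,-9,0,0,0,-1],[0,0,-11.7,0,0,0,-1],[0,0,-11.7,0,0,0,-1]])

```text
clock: 23.05
position: [0.5278, -0.0821, 0.1493]
tool_rot: [3.137, 0.003, 1.846]
force: [0.9, -1.2, -2.2]
grip_width: 0.0166
finger_force: 59.4
```

Call:
play_rows(motion=[[4.4,2.2,0,0,0,0,-1],[8.8,4.4,0,0,0,0,-1],[13.2,6.7,0,0,0,0,-1],[17.6,9,0,0,0,0,-1],[22.1,11.3,0,0,0,0,-1]])

```text
clock: 23.55
position: [0.5747, 0.1626, 0.1455]
tool_rot: [3.141, 0.0, 1.846]
force: [1.5, -0.7, -2.0]
grip_width: 0.0167
finger_force: 59.3
```

Call:
play_rows(motion=[[0,0,0,0,0,0.14,-1],[0,0,0,0,0,0.28,-1],[0,0,0,0,0,0.42,-1],[0,0,0,0,0,0.56,-1],[0,0,0,0,0,0.7,-1]])

```text
clock: 24.05
position: [0.5745, 0.1608, 0.1455]
tool_rot: [3.141, 0.0, 1.141]
force: [-0.7, 1.0, -2.2]
grip_width: 0.0165
finger_force: 59.4
```

Call:
play_rows(motion=[[0,0,0,0,0,0.14,-1],[0,0,0,0,0,0.28,-1],[0,0,0,0,0,0.42,-1],[0,0,0,0,0,0.56,-1],[0,0,0,0,0,0.7,-1]])

```text
clock: 24.55
position: [0.5745, 0.1608, 0.1455]
tool_rot: [3.142, -0.0, 0.441]
force: [-0.7, 0.2, -2.0]
grip_width: 0.0167
finger_force: 59.4
```

Call:
play_rows(motion=[[0,0,0,0,0,0.14,-1],[0,0,0,0,0,0.28,-1],[0,0,0,0,0,0.336,-1],[0,0,0,0,0,0.336,-1],[0,0,0,0,0,0.336,-1]])

```text
clock: 25.05
position: [0.5745, 0.161, 0.1454]
tool_rot: [-3.142, -0.0, 0.113]
force: [0.7, 0.5, -1.8]
grip_width: 0.0165
finger_force: 59.4
```

```bash
python3 chk.py 0 w10; python3 -c "
from h import *
go(*bay(0,-.004,(.5421,.2472,.112)),.146,.112)"
```

```text
tcp [0.5745 0.161  0.1454] [-3.1416e+00 -2.0000e-04  1.1290e-01] 0.01648467268180493
mixfit [0.542  0.2466 0.1238] 0.2558 10464
4068 0.1402493149553884 in bay frame of q0; rows x, cols y -.04..+.04
-0.03 ................................#...............................................
-0.028 .............................####################...............................
-0.026 .............................####################...............................
-0.01 .................................................................###............
-0.008 ................................................................###.............
-0.006 ...............................................................####.............
-0.004 ..............................................................#####.............
-0.002 ..................####..................................###########.............
0.0 ..................#####................................############.............
0.002 ..................#####................................############.............
0.004 ..................####
[... 396 characters left out ...]
.........
0.014 ..................#######.............######################....................
0.016 ..................#######.............######################....................
0.018 ..................#######.............######################....................
0.02 ..................#######.............######################....................
0.022 ..................#######.............######################....................
0.024 ..................#######.............######################....................
0.026 ...................#.###..............####.#################....................
shift cm [-0.06 -0.14 -0.06] rv [-0.    -0.     0.001] alt half turn 3.14 q7 -2.09
```

View pics/w10.png

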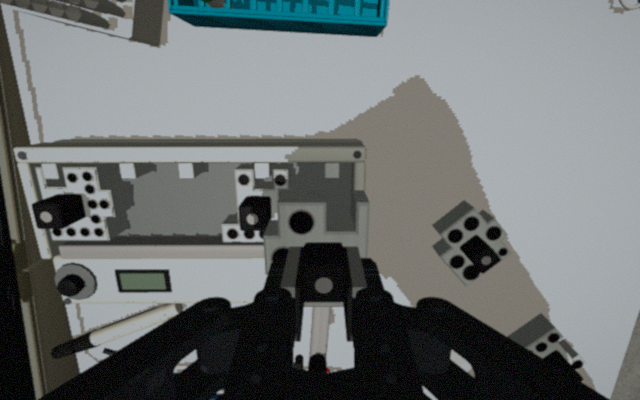

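Blocks 4 (75,205) and 1 (258,205) are seated, and block 0 hangs over the right end bay about 1.4 mm short in +y. I'll correct and lower.

Call:
play_rows(motion=[[-0.2,-0.14,2,0,0,0,-1],[-0.2,-0.14,4,0,0,0,-1],[-0.2,-0.14,5.5,0,0,0,-1],[-0.2,-0.14,5.9,0,0,0,-1],[-0.2,-0.14,5.9,0,0,0,-1]])

```text
clock: 25.6
position: [0.5723, 0.1621, 0.086]
tool_rot: [3.142, 0.001, 0.111]
force: [0.0, 0.3, -2.6]
grip_width: 0.0164
finger_force: 59.4
```

Call:
play_rows(motion=[[0,0,0,0,0,0,-1],[0,0,0.2,0,0,0,-1],[0,0,0.4,0,0,0,-1],[0,0,0.6,0,0,0,-1],[0,0,0.8,0,0,0,-1]])

```text
clock: 26.1
position: [0.5725, 0.1621, 0.0782]
tool_rot: [-3.142, -0.0, 0.111]
force: [0.3, -0.5, -2.6]
grip_width: 0.0167
finger_force: 59.4
```

Call:
play_rows(motion=[[0,0,0.4,0,0,0,-1],[0,0,0.8,0,0,0,-1],[0,0,1.2,0,0,0,-1],[0,0,1.5,0,0,0,-1],[0,0,1.8,0,0,0,-1]])

```text
clock: 26.6
position: [0.5724, 0.1622, 0.06]
tool_rot: [-3.141, 0.0, 0.111]
force: [-2.4, 5.6, 24.4]
grip_width: 0.0164
finger_force: 63.4
```

Call:
play_rows(motion=[[0,0,0,0,0,0,-0.4],[0,0,0,0,0,0,-0.4],[0,0,-0.5,0,0,0,-0.4],[0,0,-4,0,0,0,-0.4],[0,0,-8.5,0,0,0,0]])

```text
clock: 27.1
position: [0.5714, 0.1619, 0.1454]
tool_rot: [3.141, 0.003, 0.111]
force: [1.8, 0.0, 0.7]
grip_width: 0.0388
finger_force: 0.0
```

Call:
play_rows(motion=[[-1.1,3.1,0,0,0,0,0],[-2.2,6.2,0,0,0,0,0],[-3.3,9.3,0,0,0,0,0],[-4.3,12.5,0,0,0,0,0],[-4.3,12.5,0,0,0,-0.1,0]])

```text
clock: 27.6
position: [0.5429, 0.0283, 0.1458]
tool_rot: [3.139, 0.001, 0.206]
force: [0.3, 0.2, -0.0]
grip_width: 0.0428
finger_force: 0.0
```

Call:
play_rows(motion=[[0,0,0,0,0,-0.13,0],[0,0,0,0,0,-0.26,0],[0,0,0,0,0,-0.39,0],[0,0,0,0,0,-0.52,0],[0,0,0,0,0,-0.65,0]])

```text
clock: 28.1
position: [0.5437, 0.0331, 0.1459]
tool_rot: [3.141, -0.0, 0.866]
force: [-0.2, 0.0, -1.1]
grip_width: 0.0423
finger_force: 0.0
```

Call:
play_rows(motion=[[0,0,0,0,0,0,0],[0,0,0,0,0,0,0],[0,0,0,0,0,0,0],[0,0,0,0,0,0,0],[0,0,0,0,0,0,0]])

```text
clock: 28.6
position: [0.5436, 0.0333, 0.1454]
tool_rot: [3.141, 0.0, 0.86]
force: [-0.6, -0.4, 0.5]
grip_width: 0.0429
finger_force: 0.0
```

```bash
python3 - <<'E'
from h import *
r,*_=post(.544,.033,'w11.png'); x,y=np.array(r[0])/1000
go(x,y,.0285,np.deg2rad(49.3))
E
```

```text
tcp [0.5436 0.0333 0.1454] [3.141 0.    0.86 ] post 596 ((544.009033203125, 33.23136901855469), (18.115428924560547, 17.387298583984375), 48.793609619140625)
shift cm [ 0.03  0.04 11.69] rv [ 0.  0. -0.] alt half turn -3.14 q7 -1.26
```

Call:
play_rows(motion=[[0,0,4,0,0,0,0],[0,0,8,0,0,0,0],[0,0,11.7,0,0,0,0],[0,0,11.7,0,0,0,0],[0,0,11.7,0,0,0,0]])

```text
clock: 29.15
position: [0.5435, 0.0335, 0.0289]
tool_rot: [-3.141, 0.0, 0.861]
force: [0.2, -0.2, 0.1]
grip_width: 0.0426
finger_force: 0.0
```

Call:
play_rows(motion=[[0,0,0,0,0,0,-1],[0,0,0,0,0,0,-1],[0,0,0,0,0,0,-1],[0,0,0,0,0,0,-1],[0,0,0,0,0,0,-1]])

```text
clock: 29.65
position: [0.5443, 0.0331, 0.0301]
tool_rot: [3.14, -0.001, 0.86]
force: [-3.1, 0.1, 10.5]
grip_width: 0.0163
finger_force: 58.6
```

Call:
play_rows(motion=[[0,0,-3,0,0,0,-1],[0,0,-6,0,0,0,-1],[0,0,-9,0,0,0,-1],[0,0,-11.7,0,0,0,-1],[0,0,-11.7,0,0,0,-1]])

```text
clock: 30.15
position: [0.5452, 0.0332, 0.1495]
tool_rot: [3.137, -0.004, 0.86]
force: [0.4, -0.5, -2.1]
grip_width: 0.0166
finger_force: 59.8
```

Call:
play_rows(motion=[[3.5,-2.5,0,0,0,0,-1],[7,-5,0,0,0,0,-1],[10.5,-7.5,0,0,0,0,-1],[14,-10,0,0,0,0,-1],[17.7,-12.6,0,0,0,0,-1]])

```text
clock: 30.65
position: [0.5633, 0.2506, 0.1455]
tool_rot: [3.141, 0.0, 0.86]
force: [1.1, -1.0, -1.9]
grip_width: 0.0162
finger_force: 59.7
```

Call:
play_rows(motion=[[0,0,0,0,0,-0.14,-1],[0,0,0,0,0,-0.28,-1],[0,0,0,0,0,-0.42,-1],[0,0,0,0,0,-0.56,-1],[0,0,0,0,0,-0.7,-1]])

```text
clock: 31.15
position: [0.5633, 0.2492, 0.1454]
tool_rot: [3.141, 0.0, 1.566]
force: [0.1, -0.5, -1.9]
grip_width: 0.0167
finger_force: 59.7
```

Call:
play_rows(motion=[[0,0,0,0,0,-0.14,-1],[0,0,0,0,0,-0.28,-1],[0,0,0,0,0,-0.42,-1],[0,0,0,0,0,-0.56,-1],[0,0,0,0,0,-0.7,-1]])

```text
clock: 31.65
position: [0.5633, 0.2491, 0.1454]
tool_rot: [-3.142, 0.0, 2.266]
force: [-0.1, -0.0, -2.3]
grip_width: 0.0163
finger_force: 59.7
```

Call:
play_rows(motion=[[0,0,0,0,0,-0.14,-1],[0,0,0,0,0,-0.28,-1],[0,0,0,0,0,-0.42,-1],[0,0,0,0,0,-0.56,-1],[0,0,0,0,0,-0.7,-1]])

```text
clock: 32.15
position: [0.5633, 0.2491, 0.1454]
tool_rot: [-3.141, 0.0, 2.966]
force: [0.7, 0.1, -2.2]
grip_width: 0.0164
finger_force: 59.7
```

Call:
play_rows(motion=[[0,0,0,0,0,-0.14,-1],[0,0,0,0,0,-0.28,-1],[0,0,0,0,0,-0.294,-1],[0,0,0,0,0,-0.294,-1],[0,0,0,0,0,-0.294,-1]])

```text
clock: 32.65
position: [0.5634, 0.2494, 0.1454]
tool_rot: [-3.141, 0.0, -3.032]
force: [-0.2, 0.5, -2.0]
grip_width: 0.0166
finger_force: 59.7
```

```bash
python3 chk.py 2 w12; python3 -c "
from h import *
go(*bay(2,-.004,(.5421,.2472,.112)),.146,.112)"
```

```text
tcp [0.5634 0.2494 0.1454] [-3.1413e+00  1.0000e-04 -3.0319e+00] 0.01661699125632842
mixfit [0.5395 0.2485 0.1115] 0.3427 8970
4313 0.13989510617850928 in bay frame of q0; rows x, cols y -.04..+.04
-0.03 ..........................####################################..................
-0.028 ..........................###################################...................
-0.026 ..........................####################################..................
-0.024 ..........................###################################...................
-0.022 ..........................###################################...................
-0.02 ..........................###################################...................
-0.018 ..........................###################################...................
-0.016 ................#...#.#.#####################################...................
-0.014 ..............###############################################...................
-0.012 ..............######################################################............
-0.01 ..............####
[... 403 characters left out ...]
...........
0.0 .................................................................###............
0.002 ..................................................................##............
0.004 ..................................................................##............
0.006 ...................................................................##...........
0.02 ..............................#######...........................................
0.022 ..............................########..........................................
0.024 ..................................###...........................................
shift cm [-0.06  0.01 -0.06] rv [-0.     0.    -0.002] alt half turn -3.14 q7 0.51
```

View pics/w12.png

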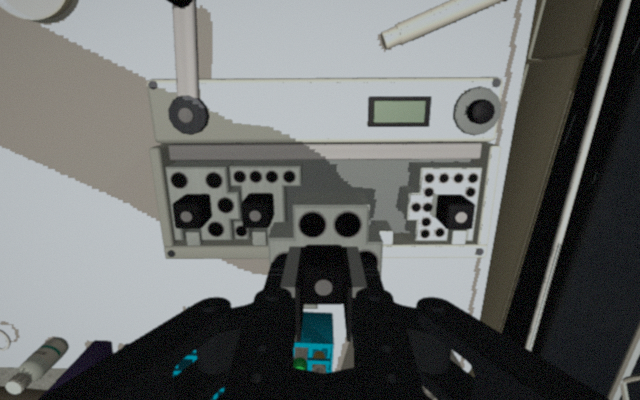

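Blocks 0, 1 and 4 sit flush and the lever is open at (185,60). Block 2 hangs centred over the middle bay, so I'll lower it.

Call:
play_rows(motion=[[0,0,2,0,0,0,-1],[0,0,4,0,0,0,-1],[0,0,5.5,0,0,0,-1],[0,0,5.8,0,0,0,-1],[0,0,5.8,0,0,0,-1]])

```text
clock: 33.2
position: [0.563, 0.2496, 0.0866]
tool_rot: [3.142, -0.001, -3.028]
force: [-0.3, -1.3, -1.6]
grip_width: 0.0167
finger_force: 59.7
```

Call:
play_rows(motion=[[0,0,0,0,0,0,-1],[0,0,0.2,0,0,0,-1],[0,0,0.4,0,0,0,-1],[0,0,0.6,0,0,0,-1],[0,0,0.8,0,0,0,-1]])

```text
clock: 33.7
position: [0.5634, 0.2495, 0.0792]
tool_rot: [-3.142, 0.0, -3.028]
force: [-0.4, 0.5, -2.1]
grip_width: 0.0164
finger_force: 59.7
```

Call:
play_rows(motion=[[0,0,0.4,0,0,0,-1],[0,0,0.8,0,0,0,-1],[0,0,1.2,0,0,0,-1],[0,0,1.5,0,0,0,-1],[0,0,1.85,0,0,0,-1]])

```text
clock: 34.2
position: [0.5634, 0.2496, 0.0605]
tool_rot: [3.142, -0.0, -3.028]
force: [0.1, 0.2, -1.4]
grip_width: 0.0167
finger_force: 59.7
```

Call:
play_rows(motion=[[0,0,0,0,0,0,-0.4],[0,0,0,0,0,0,-0.4],[0,0,-0.5,0,0,0,-0.4],[0,0,-4,0,0,0,-0.4],[0,0,-8.5,0,0,0,0]])

```text
clock: 34.7
position: [0.5626, 0.2492, 0.146]
tool_rot: [-3.141, -0.002, -3.028]
force: [0.9, -0.2, 0.6]
grip_width: 0.0388
finger_force: 0.0
```

Call:
play_rows(motion=[[2,-4,0,0,0,0,0],[4,-8,0,0,0,0,0],[6,-12,0,0,0,0,0],[8,-16,0,0,0,0,0],[10,-20,0,0,0,0,0]])

```text
clock: 35.2
position: [0.4859, 0.038, 0.1463]
tool_rot: [-3.141, 0.001, -3.028]
force: [1.1, -1.1, 0.0]
grip_width: 0.042
finger_force: 0.0
```

Call:
play_rows(motion=[[1.9,-3.4,0,0,0,0,0],[3.8,-6.8,0,0,0,0,0],[5.65,-10.1,0,0,0,0,0],[5.65,-10.1,0,0,0,0.1,0],[5.65,-10.1,0,0,0,0.2,0]])

```text
clock: 35.7
position: [0.4416, -0.0687, 0.1462]
tool_rot: [-3.141, 0.0, 3.048]
force: [-0.1, 1.0, -0.2]
grip_width: 0.0426
finger_force: 0.0
```

Call:
play_rows(motion=[[0,0,0,0,0,0.14,0],[0,0,0,0,0,0.28,0],[0,0,0,0,0,0.42,0],[0,0,0,0,0,0.56,0],[0,0,0,0,0,0.7,0]])

```text
clock: 36.2
position: [0.4421, -0.0672, 0.1464]
tool_rot: [3.141, 0.001, 2.349]
force: [-0.5, -0.1, -0.0]
grip_width: 0.0427
finger_force: 0.0
```

Call:
play_rows(motion=[[0,0,0,0,0,0.14,0],[0,0,0,0,0,0.28,0],[0,0,0,0,0,0.42,0],[0,0,0,0,0,0.56,0],[0,0,0,0,0,0.7,0]])

```text
clock: 36.7
position: [0.4421, -0.0671, 0.1464]
tool_rot: [3.141, 0.0, 1.649]
force: [-0.5, -0.3, -0.1]
grip_width: 0.0426
finger_force: 0.0
```

Call:
play_rows(motion=[[0,0,0,0,0,0.14,0],[0,0,0,0,0,0.28,0],[0,0,0,0,0,0.42,0],[0,0,0,0,0,0.56,0],[0,0,0,0,0,0.7,0]])

```text
clock: 37.2
position: [0.4421, -0.067, 0.1464]
tool_rot: [3.141, -0.0, 0.949]
force: [0.5, 0.0, 0.3]
grip_width: 0.0424
finger_force: 0.0
```

Call:
play_rows(motion=[[0,0,0,0,0,0.08,0],[0,0,0,0,0,0.08,0],[0,0,0,0,0,0.08,0],[0,0,0,0,0,0.08,0],[0,0,0,0,0,0.08,0]])

```text
clock: 37.7
position: [0.4419, -0.0672, 0.1458]
tool_rot: [-3.142, -0.0, 0.876]
force: [-0.0, 0.1, -0.9]
grip_width: 0.0429
finger_force: 0.0
```

```bash
python3 - <<'E'
from h import *
r,*_=post(.442,-.067,'w13.png'); x,y=np.array(r[0])/1000
go(x,y,.0285,np.deg2rad(r[2]))
E
```

```text
tcp [ 0.4419 -0.0672  0.1458] [-3.142 -0.     0.876] post 611 ((442.1458740234375, -65.1273193359375), (17.80742645263672, 17.508499145507812), 50.33761215209961)
shift cm [ 0.18 -0.11 11.73] rv [-0.    -0.    -0.003] alt half turn -3.14 q7 -1.1
```

View pics/w13.png

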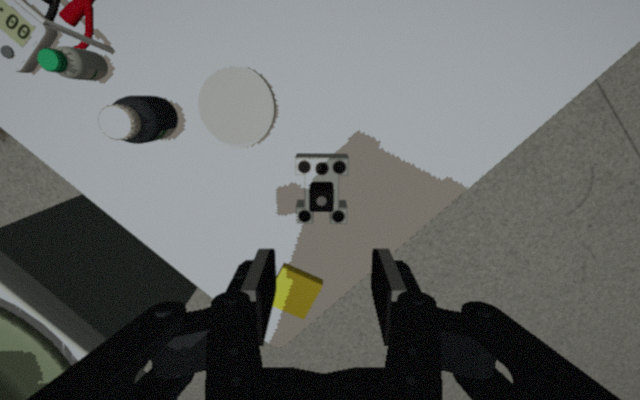

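Block 3 lies at (321,190) with its front edge up in the picture, as expected. I'll grasp it and carry it to bay 3.

Call:
play_rows(motion=[[0.18,-0.11,4,0,0,0,0],[0.18,-0.11,8,0,0,0,0],[0.18,-0.11,11.7,0,0,0,0],[0.18,-0.11,11.7,0,0,0,0],[0.18,-0.11,11.7,0,0,0,0]])

```text
clock: 38.25
position: [0.4421, -0.0647, 0.0293]
tool_rot: [-3.141, 0.0, 0.876]
force: [0.4, -0.3, 1.0]
grip_width: 0.0427
finger_force: 0.0
```

Call:
play_rows(motion=[[0,0,0,0,0,0,-1],[0,0,0,0,0,0,-1],[0,0,0,0,0,0,-1],[0,0,0,0,0,0,-1],[0,0,0,0,0,0,-1]])

```text
clock: 38.75
position: [0.443, -0.0654, 0.0303]
tool_rot: [3.139, -0.001, 0.874]
force: [-2.9, 1.1, 13.5]
grip_width: 0.0167
finger_force: 61.9
```

Call:
play_rows(motion=[[0,0,-3,0,0,0,-1],[0,0,-6,0,0,0,-1],[0,0,-9,0,0,0,-1],[0,0,-11.7,0,0,0,-1],[0,0,-11.7,0,0,0,-1]])

```text
clock: 39.25
position: [0.4437, -0.0656, 0.1494]
tool_rot: [3.136, -0.002, 0.874]
force: [-0.7, -0.9, -1.6]
grip_width: 0.0164
finger_force: 60.1
```

Call:
play_rows(motion=[[3.5,-1.4,0,0,0,0,-1],[7.3,-2.9,0,0,0,0,-1],[11.3,-4.5,0,0,0,0,-1],[15.3,-6.1,0,0,0,0,-1],[19.3,-7.7,0,0,0,0,-1]])

```text
clock: 39.75
position: [0.5071, 0.1337, 0.146]
tool_rot: [3.141, -0.0, 0.874]
force: [-0.3, -0.1, -1.5]
grip_width: 0.0163
finger_force: 60.0
```

Call:
play_rows(motion=[[4,-1.6,0,0,0,0,-1],[8,-3.2,0,0,0,0,-1],[12,-4.8,0,0,0,0,-1],[15.7,-6.3,0,0,0,0,-1],[15.7,-6.3,0,0,0,-0.1,-1]])

```text
clock: 40.25
position: [0.5586, 0.299, 0.1461]
tool_rot: [-3.14, -0.003, 0.98]
force: [-0.3, -0.1, -1.4]
grip_width: 0.0166
finger_force: 60.0
```

Call:
play_rows(motion=[[0,0,0,0,0,-0.14,-1],[0,0,0,0,0,-0.28,-1],[0,0,0,0,0,-0.42,-1],[0,0,0,0,0,-0.56,-1],[0,0,0,0,0,-0.7,-1]])

```text
clock: 40.75
position: [0.5592, 0.2928, 0.1459]
tool_rot: [3.141, 0.0, 1.68]
force: [0.8, -0.6, -1.9]
grip_width: 0.0167
finger_force: 60.0
```

Call:
play_rows(motion=[[0,0,0,0,0,-0.14,-1],[0,0,0,0,0,-0.28,-1],[0,0,0,0,0,-0.42,-1],[0,0,0,0,0,-0.56,-1],[0,0,0,0,0,-0.7,-1]])

```text
clock: 41.25
position: [0.5592, 0.2928, 0.1459]
tool_rot: [3.142, 0.0, 2.38]
force: [0.5, 0.5, -2.0]
grip_width: 0.0164
finger_force: 60.0
```

Call:
play_rows(motion=[[0,0,0,0,0,-0.14,-1],[0,0,0,0,0,-0.28,-1],[0,0,0,0,0,-0.42,-1],[0,0,0,0,0,-0.56,-1],[0,0,0,0,0,-0.7,-1]])

```text
clock: 41.75
position: [0.5592, 0.2928, 0.1459]
tool_rot: [-3.141, 0.0, 3.08]
force: [0.6, -0.9, -1.9]
grip_width: 0.0164
finger_force: 60.0
```

Call:
play_rows(motion=[[0,0,0,0,0,-0.14,-1],[0,0,0,0,0,-0.178,-1],[0,0,0,0,0,-0.178,-1],[0,0,0,0,0,-0.178,-1],[0,0,0,0,0,-0.178,-1]])

```text
clock: 42.25
position: [0.5592, 0.2931, 0.1459]
tool_rot: [-3.141, 0.0, -3.032]
force: [-0.6, -0.1, -1.3]
grip_width: 0.0166
finger_force: 60.0
```

```bash
python3 chk.py 3 w14; python3 -c "
from h import *
go(*bay(3,-.004,(.5421,.2472,.112)),.146,.112)"
```

```text
tcp [0.5592 0.2931 0.1459] [-3.1414e+00  3.0000e-04 -3.0317e+00] 0.01660688532181974
mixfit [0.5282 0.2595 0.0838] 0.2455 8939
3564 0.14033254926035227 in bay frame of q0; rows x, cols y -.04..+.04
-0.03 ...................##########################################...................
-0.028 ..................###########################################...................
-0.026 ..................###########################################...................
-0.024 ...................##########################################...................
-0.022 ...................##########################################...................
-0.02 ...................##########################################...................
-0.018 ..................###########################################...................
-0.016 ..................###########################################...................
-0.014 .........................#############################..........................
-0.012 ..........................############################..........................
-0.01 ..........................#########.##################..........................
0.022 ..............................###.............####..............................
0.024 ..............................###.............###...............................
shift cm [ 0.01  0.02 -0.01] rv [-0.     0.    -0.002] alt half turn -3.14 q7 0.43
```

Call:
play_rows(motion=[[0,0,2,0,0,0,-1],[0,0,4,0,0,0,-1],[0,0,5.5,0,0,0,-1],[0,0,5.9,0,0,0,-1],[0,0,5.9,0,0,0,-1]])

```text
clock: 42.8
position: [0.5587, 0.2932, 0.0859]
tool_rot: [-3.141, -0.001, -3.03]
force: [0.8, 0.4, -1.7]
grip_width: 0.0163
finger_force: 60.0
```

Call:
play_rows(motion=[[0,0,0,0,0,0,-1],[0,0,0.2,0,0,0,-1],[0,0,0.4,0,0,0,-1],[0,0,0.6,0,0,0,-1],[0,0,0.8,0,0,0,-1]])

```text
clock: 43.3
position: [0.5592, 0.2933, 0.0788]
tool_rot: [3.141, 0.0, -3.03]
force: [-0.5, 1.1, -1.6]
grip_width: 0.0164
finger_force: 60.0
```

Call:
play_rows(motion=[[0,0,0.4,0,0,0,-1],[0,0,0.8,0,0,0,-1],[0,0,1.2,0,0,0,-1],[0,0,1.5,0,0,0,-1],[0,0,1.82,0,0,0,-1]])

```text
clock: 43.8
position: [0.5592, 0.2932, 0.0603]
tool_rot: [-3.142, -0.0, -3.03]
force: [-0.3, -10.5, 32.7]
grip_width: 0.0164
finger_force: 64.9
```

Call:
play_rows(motion=[[0,0,0,0,0,0,-0.4],[0,0,0,0,0,0,-0.4],[0,0,-0.5,0,0,0,-0.4],[0,0,-4,0,0,0,-0.4],[0,0,-8.5,0,0,0,0]])

```text
clock: 44.3
position: [0.5584, 0.2928, 0.1456]
tool_rot: [-3.141, -0.003, -3.03]
force: [0.7, -0.3, 0.8]
grip_width: 0.0388
finger_force: 0.0
```

Call:
play_rows(motion=[[2,0,-3,0,0,0,0],[4,-1,-6,0,0,0,0],[6,-2,-9,0,0,0,0],[6,-3,-9,0,0,0,0],[6,-3,-9,0,0,0,0]])

```text
clock: 44.8
position: [0.5035, 0.2554, 0.2362]
tool_rot: [-3.141, 0.002, -3.032]
force: [0.7, 0.1, -0.7]
grip_width: 0.0427
finger_force: 0.0
```

```bash
cat > posts.py <<'E'
from h import *
import sys
s=observe();print(s['clock'],s['position'].round(4),s['qpos'].round(2)); p,d,ci=grab('wrist',sys.argv[1]); w=world(d,ci); q=(.5421,.2472,.112);a=q[2]
for i in range(5):
    x,y=bay(i,-.003,q)
    m=(w[...,2]>.0735)&(w[...,2]<.086)&(np.hypot(w[...,0]-x,w[...,1]-y)<.02)
    r=cv2.minAreaRect((w[m][:,:2]*1000).astype(np.float32)); L=(np.array(r[0])/1000-bay(i,0,q))@np.array([[np.cos(a),-np.sin(a)],[np.sin(a),np.cos(a)]])
    print(i,m.sum(),'post off mm',(L*1000).round(1),'ang',round((r[2]-np.degrees(a)+45)%90-45,1),'size',np.round(r[1],1),'z',np.percentile(w[m][:,2],[5,50,95]).round(4))
m=(w[...,2]>.07)&(w[...,2]<.083)&(np.hypot(w[...,0]-.4428,w[...,1]-.1512)<.025);print('lever',m.sum(),cv2.minEnclosingCircle((w[m][:,:2]*1000).astype(np.float32)) if m.any() else '')
E
python3 posts.py w15.png
```

```text
44.8 [0.5035 0.2554 0.2362] [ 0.24  0.74 -1.29  1.72  0.75  1.27  0.46]
0 368 post off mm [-5.5  0.5] ang 0.1 size [17.1 17.8] z [0.0751 0.0784 0.0799]
1 332 post off mm [-5.7 -0.8] ang 1.0 size [16.7 18.3] z [0.0748 0.0784 0.0797]
2 359 post off mm [-3.4 -2.1] ang 2.0 size [18.7 18. ] z [0.076  0.0784 0.0797]
3 367 post off mm [-3.2 -1. ] ang 0.4 size [18. 18.] z [0.0753 0.0782 0.0796]
4 368 post off mm [-4.3 -1.4] ang -2.3 size [18.2 18.3] z [0.075  0.0782 0.0796]
lever 291 ((442.27752685546875, 150.96156311035156), 7.459345817565918)
```

View pics/w15.png

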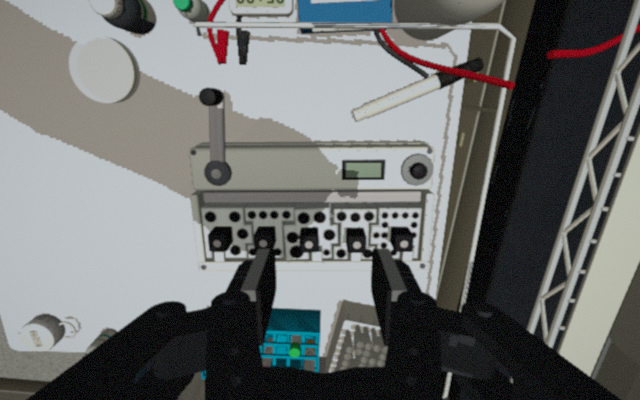

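All five blocks sit flush in a row (posts at cols 220-400, row 240, all the same height), and the lever is open at (210,97). I'll turn the tool back and go for the lever.

Call:
play_rows(motion=[[0,0,0,0,0,0.14,0],[0,0,0,0,0,0.28,0],[0,0,0,0,0,0.42,0],[0,0,0,0,0,0.56,0],[0,0,0,0,0,0.7,0]])

```text
clock: 45.35
position: [0.5028, 0.2572, 0.2347]
tool_rot: [-3.141, -0.001, 2.547]
force: [-0.5, -0.2, 0.3]
grip_width: 0.0424
finger_force: 0.0
```

Call:
play_rows(motion=[[0,0,0,0,0,0.14,0],[0,0,0,0,0,0.28,0],[0,0,0,0,0,0.42,0],[0,0,0,0,0,0.56,0],[0,0,0,0,0,0.7,0]])

```text
clock: 45.85
position: [0.5028, 0.2572, 0.2347]
tool_rot: [-3.14, -0.0, 1.847]
force: [0.1, -0.3, -0.0]
grip_width: 0.0428
finger_force: 0.0
```

Call:
play_rows(motion=[[0,0,0,0,0,0.14,0],[0,0,0,0,0,0.28,0],[0,0,0,0,0,0.42,0],[0,0,0,0,0,0.56,0],[0,0,0,0,0,0.7,0]])

```text
clock: 46.35
position: [0.5028, 0.2572, 0.2347]
tool_rot: [-3.141, 0.001, 1.147]
force: [0.5, 0.1, -0.4]
grip_width: 0.0424
finger_force: 0.0
```

Call:
play_rows(motion=[[0,0,0,0,0,0.14,0],[0,0,0,0,0,0.28,0],[0,0,0,0,0,0.354,0],[0,0,0,0,0,0.354,0],[0,0,0,0,0,0.354,0]])

```text
clock: 46.85
position: [0.5027, 0.2571, 0.235]
tool_rot: [-3.141, 0.001, 0.802]
force: [-0.1, 1.1, 0.4]
grip_width: 0.0425
finger_force: 0.0
```

```bash
python3 -c "
from h import *
s=observe();print(s['position'],s['tool_rot'],s['qpos'].round(2))
go(.4425,.1512,.12,.8)"
```

```text
[0.50274894 0.25713915 0.23503302] [-3.14119066e+00  6.89758132e-04  8.01931082e-01] [-0.06  0.5  -0.72  1.73  0.38  1.05 -1.68]
shift cm [-11.8    3.04  11.51] rv [-0.     0.001  0.002] alt half turn 3.14 q7 -1.68
```

Call:
play_rows(motion=[[-2.4,0.6,2.3,0,0,0,0],[-4.8,1.2,4.6,0,0,0,0],[-7.2,1.8,7,0,0,0,0],[-9.6,2.4,9.3,0,0,0,0],[-11.8,3.04,11.5,0,0,0,0]])

```text
clock: 47.35
position: [0.4415, 0.1501, 0.1195]
tool_rot: [-3.141, 0.0, 0.801]
force: [1.7, 0.0, -0.4]
grip_width: 0.0428
finger_force: 0.0
```

Call:
play_rows(motion=[[0,0,0,0,0,0,0],[0,0,2,0,0,0,0],[0,0,4,0,0,0,0],[0,0,5.8,0,0,0,0],[0,0,5.8,0,0,0,0]])

```text
clock: 47.85
position: [0.4416, 0.1513, 0.0611]
tool_rot: [-3.14, 0.002, 0.801]
force: [-0.4, -0.1, 1.1]
grip_width: 0.0426
finger_force: 0.0
```

Call:
play_rows(motion=[[0,0,0,0,0,0,-1],[0,0,0,0,0,0,-1],[0,0,0,0,0,0,-1],[0,0,0,0,0,0,-1],[0,0,0,0,0,0,-1]], squeeze=30)

```text
clock: 48.35
position: [0.4427, 0.1514, 0.0633]
tool_rot: [3.141, -0.001, 0.799]
force: [-2.6, 2.9, 8.8]
grip_width: 0.013
finger_force: 29.7
```

```bash
python3 -c "
from h import *
s=observe();print(s['position'],s['tool_rot'],s['qpos'].round(2),s['grip_width'],s['force'])
yw=s['tool_rot'][2];c,n=np.cos(yw),np.sin(yw)
P=np.array([.5125,.1533]);post=lambda t:P+.07*np.array([np.cos(np.pi/2+.112+t),np.sin(np.pi/2+.112+t)])
o=post(1.49)
for k,t in enumerate([1.34,1.19,1.04,.89,.74,.59,.44,.29,.14,0,-.04]):
    dv=(post(t)-o)*100;print(t,round(c*dv[0]+n*dv[1],2),round(n*dv[0]-c*dv[1],2))
    if k==4:o=post(t);print()
"
```

```text
[0.44274763 0.15139393 0.06333805] [ 3.14115660e+00 -1.35328915e-03  7.98971488e-01] [-0.02  0.61 -0.57  2.11  0.6   0.58 -1.8 ] 0.012992773299669502 [-2.6045144   2.94385202  8.83034302]
1.34 0.78 -0.7
1.19 1.66 -1.27
1.04 2.62 -1.71
0.89 3.62 -1.99
0.74 4.67 -2.13

0.59 1.05 0.02
0.44 2.08 0.2
0.29 3.08 0.53
0.14 4.01 1.01
0 4.81 1.58
-0.04 5.02 1.76
```

Call:
play_rows(motion=[[0.8,-0.7,0,0,0,0,-1],[1.65,-1.25,0,0,0,0,-1],[2.6,-1.7,0,0,0,0,-1],[3.6,-2.0,0,0,0,0,-1],[4.65,-2.15,0,0,0,0,-1]])

```text
clock: 48.85
position: [0.4595, 0.1993, 0.0632]
tool_rot: [3.141, 0.0, 0.799]
force: [-4.6, -3.4, 8.8]
grip_width: 0.0133
finger_force: 30.0
```

Call:
play_rows(motion=[[1.05,0,0,0,0,0,-1],[2.1,0.2,0,0,0,0,-1],[3.1,0.5,0,0,0,0,-1],[4.0,1.0,0,0,0,0,-1],[4.8,1.6,0,0,0,0,-1]])

```text
clock: 49.35
position: [0.5029, 0.2288, 0.0637]
tool_rot: [-3.135, -0.006, 0.803]
force: [-14.9, 33.3, 1.4]
grip_width: 0.0127
finger_force: 29.2
```

Call:
play_rows(motion=[[0.1,0.1,0,0,0,0,-1],[0.2,0.2,0,0,0,0,-1],[0.2,0.2,0,0,0,0,-1],[0.2,0.2,0,0,0,0,-1],[0.2,0.2,0,0,0,0,-1]])

```text
clock: 49.85
position: [0.5059, 0.2297, 0.0638]
tool_rot: [-3.135, -0.008, 0.803]
force: [-10.5, 33.7, -1.7]
grip_width: 0.0129
finger_force: 29.2
```

```bash
python3 -c "
from h import *
s=observe();p=s['position'];print(p,s['force'],'theta',np.arctan2(p[1]-.1533,p[0]-.5125)-np.pi/2-.112)"
```

```text
[0.50591643 0.22966837 0.06384695] [-10.49402183  33.6529768   -1.66732901] theta -0.026004557759444005
```

Call:
play_rows(motion=[[0.2,-0.2,0,0,0,0,-1],[0.4,-0.4,0,0,0,0,-1],[0.45,-0.45,0,0,0,0,-1],[0.45,-0.45,0,0,0,0,-1],[0.45,-0.45,0,0,0,0,-1]])

```text
clock: 50.35
position: [0.5064, 0.2304, 0.0634]
tool_rot: [-3.14, -0.001, 0.8]
force: [-7.3, 6.9, 7.0]
grip_width: 0.0128
finger_force: 30.2
```

```bash
python3 -c "
from h import *
s=observe();print(s['position'],s['force'],s['moment'],s['grip_width'],s['finger_force'])
p,d,ci=grab('wrist','w16.png');w=world(d,ci)
m=(w[...,2]>.0735)&(w[...,2]<.086)&(np.hypot(w[...,0]-.505,w[...,1]-.225)<.03)
print(m.sum());n,l,st,c=cv2.connectedComponentsWithStats(m.astype(np.uint8))
for i in range(1,n):
  if st[i,4]>20:print(st[i],np.median(w[l==i],0).round(4),cv2.minEnclosingCircle((w[l==i][:,:2]*1000).astype(np.float32)))
"
```

```text
[0.50643716 0.23041537 0.06335237] [-7.33349047  6.88669427  6.98945956] [ 1.39321883  1.62322259 -0.26965912] 0.012752791829897922 30.165599584579468
1891
[ 272  251  104   67 1890] [0.5039 0.2271 0.0781] ((508.7957763671875, 231.95101928710938), 20.51418685913086)
```

Call:
play_rows(motion=[[0,0,0,0,0,0,-0.3],[0,0,0,0,0,0,0],[0,0,0,0,0,0,0],[0,0,-4,0,0,0,0],[0,0,-8.5,0,0,0,0]])

```text
clock: 50.9
position: [0.5062, 0.2284, 0.1476]
tool_rot: [-3.14, 0.003, 0.799]
force: [1.5, 1.1, 1.0]
grip_width: 0.0428
finger_force: 0.0
```

Call:
play_rows(motion=[[1,0,-3,0,0,0,0],[3,0,-6,0,0,0,0],[5,0,-9,0,0,0,0],[5,0,-9,0,0,0,0],[5,0,-9,0,0,0,0]])

```text
clock: 51.4
position: [0.542, 0.2647, 0.2377]
tool_rot: [3.141, -0.0, 0.799]
force: [-0.2, -0.3, -0.8]
grip_width: 0.0425
finger_force: 0.0
```

```bash
sed -i 's/\.4428/.5045/;s/\.1512)<.025/.2228)<.03/' posts.py; cat >> posts.py <<'E'
m=(abs(w[...,2]-.058)<.002)&(np.hypot(w[...,0]-.499,w[...,1]-.353)<.03);print('start',m.sum(),np.median(w[m],0),cv2.minEnclosingCircle((w[m][:,:2]*1000).astype(np.float32)))
m=(w[...,2]>.047)&(w[...,2]<.06)&(np.hypot(w[...,0]-.499,w[...,1]-.353)<.025)&(w[...,0]>.47)
dark=m&(p.sum(-1)<150);print('dark',dark.sum(),np.median(w[dark],0),w[dark].mean(0))
E
python3 posts.py w17.png
```

```text
51.4 [0.542  0.2647 0.2377] [-0.08  0.56 -0.7   1.63  0.39  1.1  -1.66]
0 375 post off mm [-1.   0.7] ang 1.1 size [18.  18.1] z [0.0756 0.0789 0.0801]
1 390 post off mm [-1.2 -0.6] ang 0.2 size [18.  17.9] z [0.0757 0.0788 0.0801]
2 412 post off mm [-0.8 -2.2] ang 2.8 size [18.  18.3] z [0.0763 0.0787 0.0801]
3 436 post off mm [-1.5 -1. ] ang 0.7 size [18.3 17.9] z [0.077  0.0787 0.0801]
4 466 post off mm [-1.6 -0.9] ang -0.4 size [18.2 18. ] z [0.0769 0.0788 0.0801]
lever 208 ((498.71759033203125, 222.2537841796875), 7.350491046905518)
start 203 [0.49065006 0.34395671 0.05847694] ((504.32275390625, 349.35162353515625), 22.76022720336914)
dark 186 [0.49117652 0.34331748 0.05850521] [0.49111142 0.34336    0.05821957]
```

The lever stands about 0.08 rad short of its shut position, so I'll pinch it across its swing and push it home.

```bash
python3 -c "
from h import *
go(.4987,.2223,.12,1.683)"
```

```text
shift cm [-5.98 -0.15 11.7 ] rv [-0.     0.001 -0.884] alt half turn -2.26 q7 -1.66
```

Call:
play_rows(motion=[[0,0,0,0,0,-0.14,0],[0,0,0,0,0,-0.28,0],[0,0,0,0,0,-0.42,0],[-1.5,0,3,0,0,-0.56,0],[-3,-0.1,6,0,0,-0.7,0]])

```text
clock: 51.95
position: [0.5195, 0.2431, 0.1762]
tool_rot: [-3.141, 0.0, 1.505]
force: [0.3, 0.4, -0.8]
grip_width: 0.043
finger_force: 0.0
```

```bash
python3 -c "
from h import *
go(.4987,.2223,.12,1.683)"
```

```text
shift cm [-2.22 -1.94  5.62] rv [-0.     0.    -0.178] alt half turn -2.96 q7 -1.08
```

Call:
play_rows(motion=[[-1,-1,2,0,0,-0.1,0],[-2.2,-1.94,4,0,0,-0.178,0],[-2.2,-1.94,5.6,0,0,-0.178,0],[-2.2,-1.94,5.6,0,0,-0.178,0],[-2.2,-1.94,5.6,0,0,-0.178,0]])

```text
clock: 52.45
position: [0.4995, 0.2239, 0.1217]
tool_rot: [-3.141, -0.0, 1.676]
force: [-0.2, 0.4, 0.5]
grip_width: 0.0432
finger_force: 0.0
```

Call:
play_rows(motion=[[0,0,0,0,0,0,0],[0,0,2,0,0,0,0],[0,0,4,0,0,0,0],[0,0,5.8,0,0,0,0],[0,0,5.8,0,0,0,0]])

```text
clock: 52.95
position: [0.4987, 0.2232, 0.0621]
tool_rot: [-3.14, 0.001, 1.677]
force: [-0.4, 0.4, 0.4]
grip_width: 0.0429
finger_force: 0.0
```

Call:
play_rows(motion=[[0,0,0,0,0,0,-1],[0,0,0,0,0,0,-1],[0,0,0,0,0,0,-1],[0,0,0,0,0,0,-1],[0,0,0,0,0,0,-1]])

```text
clock: 53.45
position: [0.4996, 0.224, 0.0644]
tool_rot: [3.141, -0.001, 1.677]
force: [-3.2, 1.5, 8.0]
grip_width: 0.0131
finger_force: 29.5
```

Call:
play_rows(motion=[[0,0.2,0,0,0,0,-1],[0,0.4,0,0,0,0,-1],[0,0.6,0,0,0,0,-1],[0,0.8,0,0,0,0,-1],[0,0.8,0,0,0,0,-1]])

```text
clock: 53.95
position: [0.5044, 0.2252, 0.064]
tool_rot: [-3.137, -0.0, 1.678]
force: [-25.0, 1.3, 19.0]
grip_width: 0.0131
finger_force: 31.1
```

Call:
play_rows(motion=[[0,0.1,0,0,0,0,-1],[0,0.2,0,0,0,0,-1],[0,0.2,0,0,0,0,-1],[0,-0.1,0,0,0,0,-1],[0,-0.3,0,0,0,0,-1]])

```text
clock: 54.45
position: [0.5038, 0.225, 0.0644]
tool_rot: [3.141, -0.001, 1.678]
force: [-2.2, 5.1, 5.2]
grip_width: 0.0134
finger_force: 29.7
```

Call:
play_rows(motion=[[0,0,0,0,0,0,-0.3],[0,0,0,0,0,0,0],[0,0,0,0,0,0,0],[0,0,-4,0,0,0,0],[0,0,-8.5,0,0,0,0]])

```text
clock: 54.95
position: [0.5035, 0.2235, 0.1486]
tool_rot: [-3.139, 0.0, 1.677]
force: [0.3, -0.0, 0.8]
grip_width: 0.0423
finger_force: 0.0
```

Call:
play_rows(motion=[[2,2,-3,0,0,0,0],[4,4,-6,0,0,0,0],[6,5,-9,0,0,0,0],[6,5,-9,0,0,0,0],[6,5,-9,0,0,0,0]])

```text
clock: 55.45
position: [0.5477, 0.289, 0.2386]
tool_rot: [3.141, 0.0, 1.677]
force: [0.5, -0.2, -0.9]
grip_width: 0.0427
finger_force: 0.0
```

```bash
python3 posts.py w18.png; python3 -c "
from h import *
go(.4911,.3435,.10,1.68)"
```

```text
55.45 [0.5477 0.289  0.2386] [-0.01  0.64 -0.89  1.58  0.53  1.18 -0.91]
0 321 post off mm [-0.8  0.6] ang -0.1 size [17.2 19.3] z [0.0754 0.0788 0.08  ]
1 328 post off mm [-0.7  0.2] ang -0.1 size [17.5 17.7] z [0.0759 0.0787 0.0801]
2 363 post off mm [-1.  -1.4] ang 0.2 size [16.9 18.1] z [0.0761 0.0787 0.08  ]
3 402 post off mm [-1.3 -0.3] ang 0.0 size [17.9 17.6] z [0.0769 0.0787 0.0801]
4 448 post off mm [-1.5 -0.4] ang -0.1 size [17.3 17.8] z [0.0769 0.0787 0.0798]
lever 204 ((500.4876708984375, 223.31704711914062), 7.407622337341309)
start 234 [0.49044339 0.34460859 0.05841592] ((504.998291015625, 351.92156982421875), 24.356443405151367)
dark 206 [0.49044339 0.34423017 0.05854926] [0.49020354 0.3442005  0.05850475]
shift cm [ 6.1  -5.02 13.79] rv [-0.001  0.001 -0.003] alt half turn -3.14 q7 -0.91
```

```bash
python3 - <<'E'
from h import *
p,d,ci=grab('wrist','w19.png'); w=world(d,ci)
def circ(x,y,lo,hi,r):
    m=(w[...,2]>lo)&(w[...,2]<hi)&(np.hypot(w[...,0]-x,w[...,1]-y)<r)
    (c,rad)=cv2.minEnclosingCircle((w[m][:,:2]*1000).astype(np.float32)); return m.sum(),np.round(c,1),round(rad,1),w[m].mean(0).round(4)
print('post',circ(.5005,.2233,.0735,.083,.02))
for lo,hi in((.0505,.0525),(.0525,.0545),(.0545,.057),(.057,.062)): 
    try: print('pivot',lo,circ(.5125,.1533,lo,hi,.018))
    except Exception as e: print(lo,'none')
# arm direction: lever arm top pixels between
a=.116
L=(w[...,:2]-[.5125,.1533])@np.array([[np.cos(a),-np.sin(a)],[np.sin(a),np.cos(a)]])
for y0 in np.arange(.016,.06,.006):
    m=(abs(L[...,1]-y0)<.003)&(abs(L[...,0])<.014)&(w[...,2]>.0485)&(w[...,2]<.06)
    if m.sum()>3: x=L[m][:,0];print(round(y0,3),m.sum(),(np.percentile(x,[3,97])*1000).round(1),x.mean()*1000,np.median(w[m][:,2]).round(4))
E
```

```text
post (np.int64(190), array([500.6, 223.4]), 7.3, array([0.5008, 0.2239, 0.0774]))
pivot 0.0505 (np.int64(10), array([520.3, 163.2]), 6.7, array([0.5201, 0.164 , 0.0514]))
pivot 0.0525 (np.int64(127), array([514.1, 155.9]), 14.9, array([0.5172, 0.1565, 0.0539]))
pivot 0.0545 (np.int64(113), array([513.3, 155.6]), 13.8, array([0.517 , 0.1555, 0.0553]))
pivot 0.057 (np.int64(31), array([513. , 154.2]), 4.4, array([0.5133, 0.1539, 0.0577]))
0.016 33 [0.5 5.8] 3.2295836779313856 0.0538
0.022 31 [0.8 6.8] 3.793449957542899 0.0539
0.028 31 [0.  5.8] 3.071465994269529 0.0538
0.034 30 [0.3 5.3] 2.79994791375414 0.0536
0.04 28 [0.7 4.9] 2.945564663730232 0.0537
0.046 24 [1.  4.3] 2.654916268911076 0.0541
0.052 31 [-1.8  4. ] 1.8227821383217908 0.0536
0.058 25 [-0.8  3.6] 1.713039466787649 0.0538
```

Call:
play_rows(motion=[[-2,-2,3,0,0,0,0],[-4,-4,6,0,0,0,0],[-5.9,-5.2,9,0,0,0,0],[-5.9,-5.2,11.8,0,0,0,0],[-5.9,-5.2,11.8,0,0,0,0]])

```text
clock: 56.05
position: [0.5005, 0.2224, 0.1175]
tool_rot: [-3.136, 0.002, 1.676]
force: [-0.1, -0.6, 0.6]
grip_width: 0.0425
finger_force: 0.0
```

Call:
play_rows(motion=[[0,0,0,0,0,0,0],[0,0,2,0,0,0,0],[0,0,4,0,0,0,0],[0,0,5.8,0,0,0,0],[0,0,5.8,0,0,0,0]])

```text
clock: 56.55
position: [0.5017, 0.2247, 0.0616]
tool_rot: [-3.14, 0.0, 1.677]
force: [-0.6, -0.4, 0.0]
grip_width: 0.0432
finger_force: 0.0
```

Call:
play_rows(motion=[[0,0,0,0,0,0,-1],[0,0,0,0,0,0,-1],[0,0,0,0,0,0,-1],[0,0,0,0,0,0,-1],[0,0,0,0,0,0,-1]])

```text
clock: 57.05
position: [0.5024, 0.2254, 0.0636]
tool_rot: [3.141, -0.001, 1.677]
force: [-3.8, 1.8, 6.7]
grip_width: 0.0133
finger_force: 29.4
```

Call:
play_rows(motion=[[0,0.2,0,0,0,0,-1],[0,0.4,0,0,0,0,-1],[0,0.6,0,0,0,0,-1],[0,0.8,0,0,0,0,-1],[0,0.8,0,0,0,0,-1]])

```text
clock: 57.55
position: [0.5046, 0.2259, 0.0628]
tool_rot: [-3.133, 0.002, 1.679]
force: [-42.0, -3.0, 30.7]
grip_width: 0.0133
finger_force: 32.9
```

Call:
play_rows(motion=[[0,0,0,0,0,0,-1],[0,0,0,0,0,0,-0.3],[0,0,0,0,0,0,0],[0,-0.4,0,0,0,0,0],[0,-0.4,0,0,0,0,0]])

```text
clock: 58.05
position: [0.5061, 0.225, 0.0628]
tool_rot: [3.141, 0.0, 1.677]
force: [-0.6, -0.1, 0.5]
grip_width: 0.0431
finger_force: 0.0
```

Call:
play_rows(motion=[[0,0,-3,0,0,0,0],[0,0,-6,0,0,0,0],[2,2,-10,0,0,0,0],[4,4,-14,0,0,0,0],[6,5,-17.5,0,0,0,0]])

```text
clock: 58.55
position: [0.5509, 0.2905, 0.24]
tool_rot: [3.14, -0.001, 1.675]
force: [-0.3, -0.8, -0.1]
grip_width: 0.0426
finger_force: 0.0
```

```bash
python3 posts.py w20.png; python3 -c "
from h import *
go(.4911,.3440,.10,1.677)"
```

```text
58.55 [0.5509 0.2905 0.24  ] [-0.02  0.65 -0.89  1.57  0.53  1.18 -0.91]
0 312 post off mm [-0.5  1.2] ang -0.2 size [17.3 18.3] z [0.0754 0.0788 0.0801]
1 330 post off mm [-1.1  0. ] ang 0.4 size [17.5 18.2] z [0.0755 0.0788 0.08  ]
2 364 post off mm [-0.7 -1.1] ang 1.2 size [18.  17.5] z [0.0759 0.0788 0.0801]
3 395 post off mm [-0.8 -0.3] ang -0.3 size [17.3 17.8] z [0.0768 0.0787 0.08  ]
4 434 post off mm [-1.3 -0.5] ang -0.4 size [17.5 17.1] z [0.0771 0.0786 0.08  ]
lever 196 ((502.9021911621094, 223.58895874023438), 7.30657434463501)
start 225 [0.49015685 0.34495854 0.05843817] ((503.59246826171875, 353.9892578125), 24.272830963134766)
dark 191 [0.4902456  0.34542284 0.0584885 ] [0.49014486 0.34535474 0.05845961]
shift cm [ 5.39 -5.59 14.53] rv [ 0.006 -0.005  0.001] alt half turn 3.14 q7 -0.9
```

Call:
play_rows(motion=[[1.8,-1.9,0,0,0,0,-1],[3.6,-3.8,2,0,0,0,-1],[5.4,-5.6,5,0,0,0,-1],[5.4,-5.6,9,0,0,0,-1],[5.4,-5.6,13,0,0,0,-1]])

```text
clock: 59.1
position: [0.4878, 0.3384, 0.1067]
tool_rot: [3.141, -0.0, 1.678]
force: [1.5, -0.6, -0.5]
grip_width: 0.0001
finger_force: 0.0
```

Call:
play_rows(motion=[[0,0,0,0,0,0,-1],[0,0,0,0,0,0,-1],[0,0,0,0,0,0,-1],[0,0,0,0,0,0,-1],[0,0,0,0,0,0,-1]])

```text
clock: 59.6
position: [0.4888, 0.3381, 0.1089]
tool_rot: [3.14, -0.001, 1.676]
force: [-0.2, 0.5, -0.2]
grip_width: -0.0003
finger_force: 0.0
```

```bash
python3 -c "
from h import *
s=observe();print(s['position'],s['force'],s['grip_width'])
go(.4908,.3438,.062,1.677)"
```

```text
[0.48875348 0.33805616 0.10890067] [-0.17428397  0.49780135 -0.17473518] -0.0002844661488392579
shift cm [0.55 0.26 4.69] rv [ 0.002 -0.001 -0.001] alt half turn -3.14 q7 -1.15
```

Call:
play_rows(motion=[[0.55,0.25,1.5,0,0,0,-1],[0.55,0.25,3,0,0,0,-1],[0.55,0.25,4.3,0,0,0,-1],[0.55,0.25,4.6,0,0,0,-1],[0.55,0.25,4.6,0,0,0,-1]])

```text
clock: 60.1
position: [0.4896, 0.3435, 0.0608]
tool_rot: [-3.14, 0.001, 1.677]
force: [0.2, 0.3, -0.3]
grip_width: -0.0001
finger_force: 0.0
```

Call:
play_rows(motion=[[0,0,0.4,0,0,0,-1],[0,0,0.8,0,0,0,-1],[0,0,1.15,0,0,0,-1],[0,0,1.15,0,0,0,-1],[0,0,1.15,0,0,0,-1]])

```text
clock: 60.6
position: [0.4905, 0.3441, 0.0524]
tool_rot: [3.139, -0.0, 1.677]
force: [-9.0, -9.3, 42.0]
grip_width: -0.0
finger_force: 20.9
```

Call:
play_rows(motion=[[0,0,-1,0,0,0,-1],[0,0,-3,0,0,0,-1],[0,0,-7,0,0,0,-1],[0,0,-11,0,0,0,-1],[-3,2,-15,0,0,0,-1]])

```text
clock: 61.1
position: [0.5091, 0.3211, 0.1996]
tool_rot: [3.142, -0.002, 1.683]
force: [2.0, 0.1, -0.2]
grip_width: -0.0002
finger_force: 0.0
```

Call:
play_rows(motion=[[-2,3,-3,0,0,0,-1],[-3,4,-3.5,0,0,0,-1],[-3,4,-3.5,0,0,0,-1],[-3,4,-3.5,0,0,0,-1],[-3,4,-3.5,0,0,0,-1]])

```text
clock: 61.6
position: [0.5532, 0.293, 0.2314]
tool_rot: [-3.14, 0.0, 1.678]
force: [-0.0, 1.1, 0.4]
grip_width: -0.0001
finger_force: 0.0
```

```bash
python3 posts.py w21.png
```

```text
61.6 [0.5532 0.293  0.2314] [-0.02  0.66 -0.88  1.56  0.54  1.18 -0.91]Traceback (most recent call last):
  File "posts.py", line 8, in <module>
    print(i,m.sum(),'post off mm',(L*1000).round(1),'ang',round((r[2]-np.degrees(a)+45)%90-45,1),'size',np.round(r[1],1),'z',np.percentile(w[m][:,2],[5,50,95]).round(4))
                                                                                                                             ~~~~~~~~~~~~~^^^^^^^^^^^^^^^^^^^^^
    return _quantile_unchecked(
        a, q, axis, out, overwrite_input, method, keepdims, weights)
    return _ureduce(a,
                    func=_quantile_ureduce_func,
    ...<5 lines>...
                    overwrite_input=overwrite_input,
                    method=method)
    r = func(a, **kwargs)
    result = _quantile(arr,
                       quantiles=q,
    ...<2 lines>...
                       out=out,
                       weights=wgt)
    slices_having_nans = np.isnan(arr[-1, ...])
                                  ~~~^^^^^^^^^
IndexError: index -1 is out of bounds for axis 0 with size 0
```

Call:
play_rows(motion=[[0,0,-0.5,0,0,0,0],[0,0,-1,0,0,0,0],[0,0,-1,0,0,0,0],[0,0,-1,0,0,0,0],[0,0,-1,0,0,0,0]])

```text
clock: 62.15
position: [0.5544, 0.2922, 0.2421]
tool_rot: [-3.141, 0.0, 1.677]
force: [-0.6, -0.4, 0.1]
grip_width: 0.0426
finger_force: 0.0
```

```bash
python3 posts.py w22.png
```

```text
62.15 [0.5544 0.2922 0.2421] [-0.02  0.65 -0.89  1.55  0.53  1.2  -0.9 ]
0 317 post off mm [-0.9  1. ] ang 0.1 size [17.4 18.8] z [0.0752 0.0787 0.0799]
1 323 post off mm [-0.9  0.3] ang -0.2 size [16.7 18.2] z [0.0759 0.0788 0.0799]
2 356 post off mm [-0.7 -1.5] ang 2.0 size [17.9 18. ] z [0.0761 0.0788 0.0801]
3 399 post off mm [-0.9 -0.5] ang 0.3 size [17.4 17.9] z [0.0768 0.0786 0.08  ]
4 432 post off mm [-1.4 -0.4] ang -0.1 size [17.6 17.2] z [0.077  0.0786 0.08  ]
lever 194 ((502.94903564453125, 223.3987274169922), 7.533730506896973)
start 228 [0.49031641 0.34499351 0.05841377] ((504.5265808105469, 351.1814270019531), 23.98133659362793)
dark 199 [0.4902826  0.34437373 0.05847001] [0.49025799 0.34437864 0.05841136]
```

All blocks are flush and aligned, the lever is shut and the start key is back up at 58 mm. I'm handing the job in.

```bash
python3 -c "
from h import *
print(bot.job_done())"
```

```text
the job is handed in; nothing more can be done
None
```

The job is handed in: by the last depth reading all five blocks are flush in their bays, the lever is shut, and the start key was pressed and is back up; the hand-in call returned no verdict.

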